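# Hang the lift-off guard door back on the strip cutter

### The job

Take the grey guard door out of its wooden parking block and hang it back on the strip cutter: with the door standing open, roughly square out from the machine's front, ease it down so both knuckles drop over both hinge pins together and it sits fully home, and let go of it there. Then swing it fully shut against its stop. The hinge strip may be clamped anywhere along its slots, so find the pins by feel and never force the door against the machine (stay below 30 N); leave everything else on the bench where it is.

Things in the scene. Friction and masses are not known exactly. Their poses are not given: they have to be found in the camera images.
- door_grip (a point): Grip place of the loose grey guard door (vent lines, two steel knuckles on one side edge; 0.24 to 0.39 kg): mid-thickness, 12 mm below the plain top edge, 60 mm from the hinge axis. Take it from above, closing across the 8 mm thickness. Axes: x from hinge axis to free edge, y the thickness (outward face when shut), z up. Parked, it is 150 mm above the bench.
- door_knuckle (a point): Hinge axis of the door at the underside of its lower knuckle: 60 mm from the grip place along door -x and 118 mm below it; door axes. Knuckles: upright tubes, outside 19 mm, bore 10.6 mm right through, 20 mm tall, the upper one's underside 90 mm above the lower one's.
- door: The same door; origin on the hinge axis level with the panel's lower edge, 20 mm below point door_knuckle; same axes. The panel is 115 mm wide (14 to 129 mm from the hinge axis along x), 8 mm thick, 150 mm tall, upright.
- cutter_ref (a point): Reference point of the hinge slots on the strip cutter, 16 mm out from its front face, 45 mm above the bench. x along the face from hinge side to stop side, y straight out of the front, z up. The pins' common axis is vertical, at y = 0, somewhere from 5 to 19 mm along +x of this point (unknown; a knuckle over 13 mm off slips past a pin). Home: point door_knuckle is level with this point.
- hinge_slot (a point): Middle of the hinge slots, 12 mm along +x of cutter_ref. The clamped, unyielding strip has two lugs, tops at this height and 90 mm higher, 8 mm thick, reaching 7 mm past the pin axis. On each a pin, 8 mm across, 18 mm tall, tip chamfer 1.5 mm: both meet the knuckles at once. Bring the door in from the front, raised 20 to 60 mm above home (lower knuckle under the upper lug), then lower.
- cutter: The fixed strip cutter, a grey box 195 mm wide, 200 deep, 175 tall, axes as cutter_ref; origin on the bench under the front face, x as cutter_ref. The front face spans x = -15 to 180 mm. A yellow hopper stands on top at the rear, 50 mm higher, 115 mm or more behind the face. The door at home has its top edge level with the machine's top.
- cutter_stop (a point): Centre of the front of the door stop, a dark block 22 mm wide and tall, standing 12 mm out of the machine's face. The back of the shut door rests on it, door x along machine x. The hung door swings freely and stays where left; opened square its x points along machine y. Pushing the outward face with a fingertip about 100 mm from the hinge axis shuts it.
- stand: The fixed plywood parking block, 80 x 80 mm, 52 mm tall, with a 9 mm wide slot, 40 mm deep, in which the door stands loosely upright; origin at the centre of its underside, its x along the slot (same way as the parked door's x). Lift the door straight up at least 45 mm to clear it.
- cutters: Bystander: side cutters with black grips lying flat, about 105 mm long, 15 mm high; origin under the middle.
- tape: Bystander: roll of brown tape lying flat, 70 mm across, 25 mm high; origin at the centre of its underside.
- jar: Bystander: glass jar, 56 mm across, 75 mm tall; origin at the centre of its underside.
- carton: Bystander: cardboard carton 80 x 100 x 50 mm; origin at the centre of its underside.
- cup: Bystander: open grey plastic cup, 66 mm across, 80 mm tall; origin at the centre of its underside.

How it is judged:
By the outcome, as a careful person would: the job done as asked, in the order asked, and still so for the second after the job is handed in, with the robot touching nothing.
It also fails if it takes over 67 s, if anything falls off the work surface, if the arm or the gripper's body presses on something with over 40 N, if the wrist force passes 120 N, or if a joint passes its speed limit or range.

### The arm

A 7-joint arm with a two-finger parallel gripper is mounted at the origin on the work surface. World frame = base frame: x ahead of the robot, y to its left, z up, the work surface at z = 0. Lengths are in mm, angles in rad, forces in N, time in s.
With the tool pointing down it reaches from about 400 to 875 mm from the base axis. Payload 6.5 kg.
Tool frame: the origin (TCP) lies between the finger pads; the fingertips stand 19 mm ahead of it and the grasp point (between the pads) is the TCP; z points along the fingers, y is the direction in which the jaws open and shut (so a half turn about z gives the same grasp; the last joint's range is limited). The gripper opens to 88 mm and grips with 3 to 60 N. Pads are 18 mm wide; open, the fingers measure 123 mm over their backs; the gripper's body (75 mm by 187 mm) begins 45 mm behind the grasp point.
Start: joints at [-1.19, 0.536, -0.004, 1.538, 0.003, 1.067, -0.071], TCP at [280.847, 586.187, 257.716] pointing down, gripper open.
Joint ranges: [-2.7, 2.7], [-0.37, 2.16], [-1.27, 1.26], [0.24, 2.4], [-1.31, 4.45], [0.19, 1.91], [-2.76, 2.76]. Speed limits (rad/s): [2.39, 2.39, 3.14, 3.14, 3.14, 3.14, 3.14].

### API

Orientations are given as a rotation vector (axis times angle).
In Python, from cell import ctrl gives the robot as it stands.
- The arm moves only by the tool send_rows, never from a script. Its argument "steps" is a list that holds one entry, the list of rows, each a list of 7 numbers: the turn, a rotation vector about the tool's x, y, z in rad, then the shift along the tool's x, y, z in m, then the finger opening in m, from 0 to 0.0881. A call has 1 to 20 rows; each row is the pose to reach, as a shift and turn from the pose commanded when the call began, along the tool's axes at that moment; what a row does not reach only later rows make up. A row lasts 1/10 s, in which the tool goes at most 50 mm and 8.59 degrees, less where a joint would pass 70% of its speed; a pose out of reach is approached as far as the arm can. A call with a gripper value outside its range is refused whole. The fingers move at their own pace and stop on an object; "force" is the grip in N (left out, the last holds). Time passes only in rows, so rows that repeat a pose let the fingers close. It gives the time, the measured TCP pose, the force and the opening at its end, in the units of the state.
- ctrl.read_state(): the state, without advancing time (a new reading comes with each control period).
- ctrl.snapshot(name): name is "scene" or "top" or "wrist"; returns (picture, depth): 384x512x3 uint8, red, green, blue; 384x512 float32, mm along the optical axis (not along the pixel's ray), 0 where there is no reading.
- ctrl.camera_model(name): a dict with "fx", "fy", "cx", "cy" (pixels), "R" (3x3) and "t" (3): a world point X has camera coordinates R X + t. Camera axes: x right, y down, z forward; pixel columns grow to the right and rows downward; lengths in mm; the calibration is good to about 2 mm. A picture is of the moment at which its call begins: read the wrist's pose just before it. camera_model takes no time and is no camera call; for the wrist camera it gives the pose at the moment of the call.
- ctrl.sign_off(): hands the job in, once; it reports no verdict.
The state is a dict: "t": time; "joint_positions": joint angles; "dq": joint speeds; "tau": joint torques, N m; "ee_pos": TCP position; "tool_rot": TCP orientation; "contact_force": force on the tool from outside, world axes, zero at the start; "torque": the same for the moment, N m; "finger_gap": finger opening in mm.
Only numpy, scipy, OpenCV 4.12 (cv2) and the standard library are available. Lean on these libraries where they do the work, as an engineer would, in place of code of your own. Each camera call takes 0.05 s, during which the arm holds its last target.

## Working session

There is one attempt and no reset: what is moved stays moved. The work goes in short steps, Python scripts to look and compute and a tool call to move; the robot and the scene stay as the last step left them, time stands still between calls to the robot, and variables do not carry over. Pictures are saved under pics/ and viewed, and the job is handed in when it is done.

Besides the shell and the picture viewer there is one more tool, called after ">>>" in YAML: its name, and indented under it one key for each argument. send_rows: Moves the arm, as the interface text tells. Its arguments: {"type":"object","properties":{"steps":{"type":"array"},"force":{"type":"number"}},"required":["steps"]}

```bash
ls; mkdir -p pics
python3 - <<'E'
from cell import ctrl
import cv2,numpy as np
print(ctrl.read_state())
for n in ["scene","top"]:
    p,d=ctrl.snapshot(n); cv2.imwrite(f"pics/{n}0.png",p[:,:,::-1]); np.save(f"pics/{n}0.npy",d)
    print(n,ctrl.camera_model(n))
E
```

```text
pics
{'t': 0.0, 'joint_positions': array([-1.19018706,  0.53715291, -0.00443086,  1.5388381 ,  0.00259039,
        1.06733628, -0.07113831]), 'dq': array([ 0.00051085,  0.00115723, -0.00204664,  0.00096079,  0.00049972,
        0.00244073, -0.00096936]), 'tau': array([-3.31448718e-04, -5.70977354e+01,  9.90795828e-01, -2.51597464e+01,
       -5.61960053e-02,  1.80686888e-02,  1.61994685e-04]), 'ee_pos': array([280.62346192, 585.66015119, 256.86138496]), 'tool_rot': array([-6.95777136e-01, -3.06330569e+00,  2.68403433e-03]), 'contact_force': array([-0.25087974,  0.88166374, -0.41735976]), 'torque': array([-0.00872164, -0.04716534, -0.06063823]), 'finger_gap': 88.14002243173148}
scene {'fx': 467.9762576767134, 'fy': 467.9762576767134, 'cx': 256.0758744652696, 'cy': 195.92326847181968, 'R': array([[-0.05119929,  0.99867505, -0.00517567],
       [ 0.7982395 ,  0.03780802, -0.60115244],
       [-0.60016026, -0.03491   , -0.79911761]]), 't': array([ -71.06198923, -387.20455456, 1530.75111538])}
top {'fx': 417.28063542572266, 'fy': 417.28063542572266, 'cx': 256.3603048096471, 'cy': 186.4437057174749, 'R': array([[-0.03913798, -0.99923002, -0.00275557],
       [-0.97739778,  0.03885592, -0.2078071 ],
       [ 0.20775417, -0.00543986, -0.97816594]]), 't': array([110.46412601, 559.98815188, 858.66935854])}
```

View pics/scene0.png

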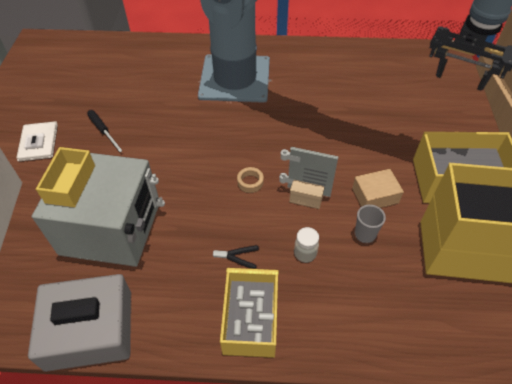

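View pics/top0.png

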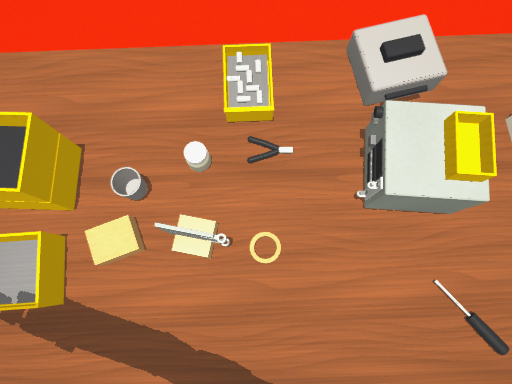

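Run:
```python
import cv2,numpy as np
a=cv2.imread("pics/top0.png"); 
c=np.hstack([cv2.resize(a[200:280,140:240],(500,400),interpolation=cv2.INTER_CUBIC)[:, :400],cv2.resize(a[90:220,345:445],(308,400),interpolation=cv2.INTER_CUBIC)]); cv2.imwrite("pics/z1.png",c[:,:800])
a=cv2.imread("pics/scene0.png"); 
c=np.hstack([cv2.resize(a[140:220,270:350],(400,400),interpolation=cv2.INTER_CUBIC),cv2.resize(a[150:270,80:200],(400,400),interpolation=cv2.INTER_CUBIC)]); cv2.imwrite("pics/z2.png",c)
```

```text
(no output)
```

View pics/z1.png

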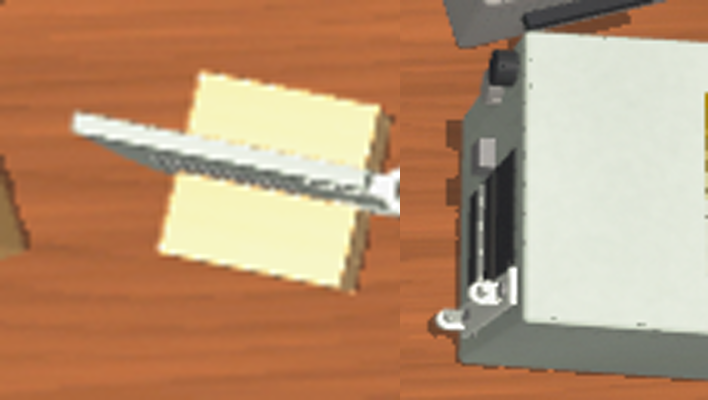

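View pics/z2.png

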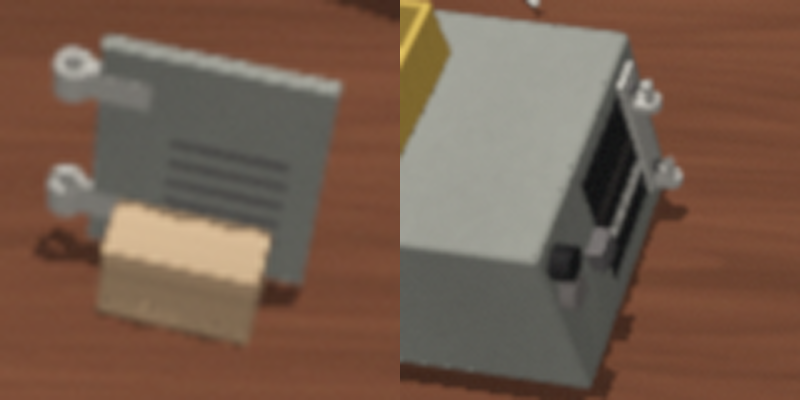

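```bash
cat > h.py <<'E'
import numpy as np,cv2
from cell import ctrl
def cloud(n,d):
    m=ctrl.camera_model(n); v,u=np.mgrid[0:384,0:512]
    return cl(m,d)
def cl(m,d):
    v,u=np.mgrid[0:d.shape[0],0:d.shape[1]]
    c=np.stack([(u-m["cx"])/m["fx"]*d,(v-m["cy"])/m["fy"]*d,d],-1)
    w=(c-m["t"])@m["R"]; w[d<=0]=np.nan; return w
def ray(m,u,v,z):
    c=np.array([(u-m["cx"])/m["fx"],(v-m["cy"])/m["fy"],1.])
    d=c@m["R"]; o=-m["t"]@m["R"]; return o+d*(z-o[2])/d[2]
E
python3 - <<'E'
from h import *
for n,(r0,r1,c0,c1) in {"top":(200,280,140,240),"scene":(130,220,270,350)}.items():
    d=np.load(f"pics/{n}0.npy"); w=cloud(n,d)[r0:r1,c0:c1].reshape(-1,3)
    print(n,"table", np.nanpercentile(w[:,2],[2,10,50,95,99.5]))
    s=w[(w[:,2]>152)]; 
    print(len(s)); m=np.median(s[:,:2],0); u,_,vt=np.linalg.svd(s[:,:2]-s[:,:2].mean(0)); ax=vt[0]*np.sign(vt[0][1]); print(ax,np.degrees(np.arctan2(ax[1],ax[0])))
    t=(s[:,:2]-m)@ax; q=(s[:,:2]-m)@[-ax[1],ax[0]]; print("len",t.min(),t.max(),"thick",np.percentile(q,[2,50,98]))
    for e in (t.min(),t.max()): print(m+ax*e)
n="top";d=np.load("pics/top0.npy"); w=cloud(n,d)[80:230,340:510].reshape(-1,3)
s=w[(w[:,2]>165)&(w[:,2]<182)]; print("machine top",len(s),np.median(s[:,2]))
r=cv2.minAreaRect(s[:,:2].astype(np.float32)); print(r); print(cv2.boxPoints(r))
n="scene";d=np.load("pics/scene0.npy"); w=cloud(n,d)[150:270,30:170].reshape(-1,3)
s=w[(w[:,2]>168)&(w[:,2]<182)]; print("machine top",len(s),np.median(s[:,2]))
r=cv2.minAreaRect(s[:,:2].astype(np.float32)); print(r); print(cv2.boxPoints(r))
E
```

```text
top table [ -3.62571295  -2.21534358   0.31105778 127.10923746 162.95236982]
270
[0.23025481 0.97313037] 76.68792608574046
len -56.32504102584901 58.245940259490546 thick [-4.20062827 -0.07442819  3.6216747 ]
[450.03602105 175.50728362]
[476.41654053 286.99978536]
scene table [ -4.07503921  -2.40299137   1.00655162 143.8891545  162.1760921 ]
240
[0.23623288 0.97169647] 76.33569202626646
len -59.0031052533175 55.19283720240748 thick [-4.9849987  -1.1863599   5.55642236]
[452.56402029 178.75117822]
[479.54085666 289.71497219]
machine top 8183 175.4263982953766
((600.7901000976562, -258.8045654296875), (211.3823699951172, 196.10195922851562), 83.86495971679688)
[[ 492.00525 -353.41153]
 [ 686.9841  -374.36935]
 [ 709.57495 -164.1976 ]
 [ 514.5961  -143.23978]]
machine top 5034 174.54924252924184
((602.0665893554688, -260.4615478515625), (200.8065948486328, 197.87234497070312), 83.1059341430664)
[[ 491.79395 -348.2632 ]
 [ 688.2356  -372.01462]
 [ 712.33923 -172.65988]
 [ 515.8976  -148.90848]]
```

Run:
```python
from h import *
T=ctrl.camera_model("top");S=ctrl.camera_model("scene")
print("top corners",ray(T,385.6,194,175),ray(T,386,100.4,175))
print("scene corners",ray(S,147.5,160,175),ray(S,122,229.5,175))
f=345;k=100/308
print("top pins",ray(T,345+85*k,90+290*k,153),ray(T,345+50*k,90+320*k,63))
print("scene pins",ray(S,80+248*.3,150+98*.3,150),ray(S,80+268*.3,150+175*.3,60))
# line fit of front edge via depth: per column of x
d=np.load("pics/top0.npy"); w=cloud("top",d); 
for rr in range(104,194,10):
    row=w[rr]; j=[c for c in range(370,400) if 168<row[c,2]<182][0]; print(rr,j,row[j])
```

```text
top corners [ 514.77056092 -156.60145615  175.        ] [ 704.82431967 -177.11953664  175.        ]
scene corners [ 519.85238867 -153.17954762  175.        ] [ 712.03767622 -169.56087648  175.        ]
top pins [ 539.44828374 -140.11018201  153.        ] [ 537.382983   -139.41652461   63.        ]
scene pins [ 556.58450733 -134.82897313  150.        ] [ 557.00776926 -136.068811     60.        ]
104 385 [ 698.98418916 -175.76687324  170.803028  ]
114 385 [ 677.31544571 -173.19386366  171.91025057]
124 385 [ 656.11489822 -170.8235536   172.50242705]
134 384 [ 636.70637758 -167.96227229  168.72109837]
144 385 [ 614.67456326 -166.38895483  172.99688479]
154 384 [ 595.20443646 -163.22271798  170.29410537]
164 385 [ 574.08670962 -161.98611891  173.67969231]
174 384 [ 555.35187307 -159.48586381  169.06431388]
184 384 [ 535.59537654 -157.50443033  168.88850034]
```

```bash
cat >> h.py <<'E'
from scipy.spatial.transform import Rotation as Ro
def tool_R(phi):  # tool down, tool y axis at world angle phi (rad)
    y=np.array([np.cos(phi),np.sin(phi),0]); z=np.array([0,0,-1.]); return np.stack([np.cross(y,z),y,z],1)
def delta(P0,R0,P1,phi):
    P0,P1=map(np.array,(P0,P1)); R1=tool_R(phi)
    rv=Ro.from_matrix(R0.T@R1).as_rotvec(); sh=R0.T@(P1-P0)/1000
    return np.round(np.r_[rv,sh],4)
E
python3 - <<'E'
from h import *
s=ctrl.read_state(); R0=Ro.from_rotvec(s["tool_rot"]).as_matrix(); print(R0.round(3)); print("phi",np.degrees(np.arctan2(R0[1,1],R0[0,1])))
W=ctrl.camera_model("wrist"); C=-W["R"].T@W["t"]; print("cam in tool",R0.T@(C-s["ee_pos"]),(W["R"]@R0).round(3),W)
for ph in (-13.5,166.5): 
  print(ph,delta(s["ee_pos"],R0,(462,222,260),np.radians(ph)))
  print(ph,delta(s["ee_pos"],R0,(590,-60,300),np.radians(ph)))
E
```

```text
[[-0.902  0.432 -0.001]
 [ 0.432  0.902 -0.001]
 [-0.    -0.002 -1.   ]]
phi 64.40414648064798
cam in tool [  75.6259567     0.98851652 -126.75461657] [[ 0.001  1.     0.001]
 [-0.956  0.001 -0.294]
 [-0.294 -0.001  0.956]] {'fx': 265.9100090985806, 'fy': 265.9100090985806, 'cx': 256.6014585866349, 'cy': 192.67022782849511, 'R': array([[ 0.43126464,  0.90222161, -0.00264103],
       [ 0.86265358, -0.41149004,  0.29411688],
       [ 0.26427184, -0.1291205 , -0.95576581]]), 't': array([-649.71891423,  -41.64360653,  390.42017463])}
-13.5 [-1.2000e-03  1.1000e-03  1.3597e+00 -3.2070e-01 -2.4970e-01 -2.6000e-03]
-13.5 [-1.2000e-03  1.1000e-03  1.3597e+00 -5.5800e-01 -4.4880e-01 -4.2300e-02]
166.5 [-1.2000e-03 -1.3000e-03 -1.7819e+00 -3.2070e-01 -2.4970e-01 -2.6000e-03]
166.5 [-1.2000e-03 -1.3000e-03 -1.7819e+00 -5.5800e-01 -4.4880e-01 -4.2300e-02]
```

Run:
```python
from h import *
for n in("top","scene"):
  w=cloud(n,np.load(f"pics/{n}0.npy")).reshape(-1,3)
  for y in range(-100,500,60):
    s=w[(w[:,1]>y)&(w[:,1]<y+60)&(w[:,0]>250)&(w[:,0]<700)]; 
    if len(s): i=np.argmax(s[:,2]); print(n,y,s[i].round())
```

```text
top -100 [488. -59.   6.]
top -40 [658.   1.  14.]
top 20 [434.  46.  29.]
top 80 [403.  80.  29.]
top 140 [453. 195. 166.]
top 200 [469. 256. 164.]
top 260 [467. 263. 167.]
top 320 [581. 338.  83.]
top 380 [590. 398.  82.]
top 440 [476. 452.  54.]
scene -100 [633. -91.   6.]
scene -40 [669.  12.  14.]
scene 20 [452.  49.  29.]
scene 80 [418.  98.  28.]
scene 140 [459. 189. 163.]
scene 200 [461. 222. 165.]
scene 260 [476. 266. 166.]
scene 320 [579. 344.  84.]
scene 380 [579. 401.  83.]
scene 440 [276. 497. 347.]
```

>>> send_rows:
  steps:
    - [[0,0,0.68,-0.16,-0.125,-0.05,0.088],[0,0,0.68,-0.16,-0.125,-0.05,0.088],[0,0,0.68,-0.16,-0.125,-0.05,0.088],[0,0,0.68,-0.16,-0.125,-0.05,0.088],[0,0,1.36,-0.321,-0.25,-0.05,0.088],[0,0,1.36,-0.321,-0.25,-0.05,0.088],[0,0,1.36,-0.321,-0.25,-0.05,0.088],[0,0,1.36,-0.321,-0.25,-0.05,0.088],[0,0,1.36,-0.321,-0.25,-0.05,0.088],[0,0,1.36,-0.321,-0.25,-0.05,0.088],[0,0,1.36,-0.321,-0.25,-0.05,0.088],[0,0,1.36,-0.321,-0.25,-0.05,0.088],[0,0,1.36,-0.321,-0.25,-0.05,0.088]]

```text
t: 1.4
ee_pos: [461.6, 223.6, 307.5]
tool_rot: [-2.463, -1.95, 0.0]
contact_force: [0.8, 0.4, -0.0]
finger_gap: 88.5
```

```bash
cat >> h.py <<'E'
def wrist(name):
    s=ctrl.read_state(); m=ctrl.camera_model("wrist"); p,d=ctrl.snapshot("wrist")
    cv2.imwrite(f"pics/{name}.png",cv2.resize(p[:,:,::-1],(768,576),interpolation=cv2.INTER_CUBIC))
    np.savez(f"pics/{name}.npz",p=p,d=d,**m); return s,m,p,d
def phi_of(s):
    R0=Ro.from_rotvec(s["tool_rot"]).as_matrix(); return R0,np.degrees(np.arctan2(R0[1,1],R0[0,1]))
E
python3 - <<'E'
from h import *
s,m,p,d=wrist("w1"); print(s["ee_pos"],phi_of(s)[1],s["joint_positions"])
w=cl(m,d).reshape(-1,3); s=w[(w[:,2]>152)&(w[:,2]<172)]
print(len(s)); mm=s[:,:2].mean(0); u,_,vt=np.linalg.svd(s[:,:2]-mm); ax=vt[0]*np.sign(vt[0][1]); print(np.degrees(np.arctan2(ax[1],ax[0])))
t=(s[:,:2]-mm)@ax; q=(s[:,:2]-mm)@[-ax[1],ax[0]]; print(t.min(),t.max(),np.percentile(q,[1,50,99]),np.median(s[:,2]))
for e in (t.min(),t.max()): print(mm+ax*e)
print("g",mm+ax*(t.min()+46))
E
```

```text
[461.59673099 223.55669498 307.52270527] -13.256648289079278 [-0.86693483  0.25350038  0.39360755  1.85987542 -0.11151282  1.04991315
 -0.66037104]
845
76.76459805605501
-59.16413366872616 54.41541027409069 [-3.89127671 -0.4759871   3.8591351 ] 161.68217594005716
[451.3986202  178.21087916]
[477.40292732 288.77348049]
g [461.93042976 222.98900984]
```

View pics/w1.png

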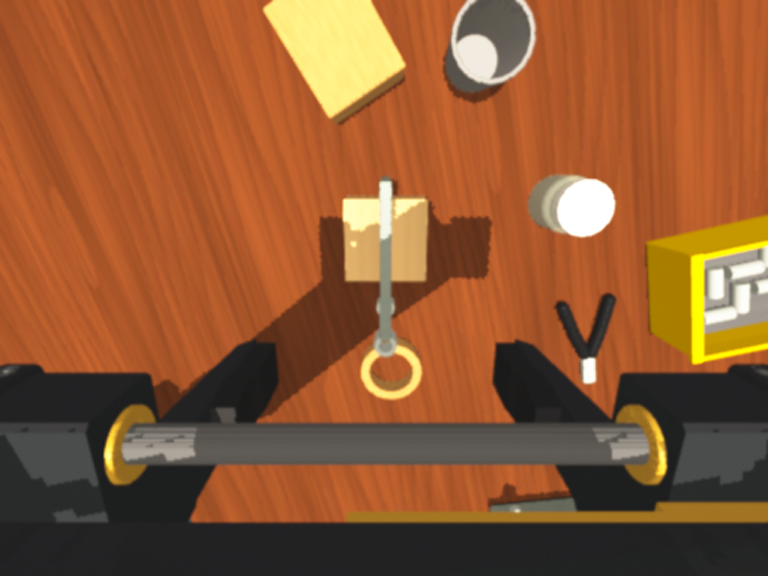

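Run:
```python
from h import *
s=ctrl.read_state(); R0,_=phi_of(s)
print(delta(s["ee_pos"],R0,(545,-150,320),np.radians(-6.2)))
```

```text
[-0.0004  0.     -0.124  -0.3441  0.1669 -0.0125]
```

>>> send_rows:
  steps:
    - [[0,0,-0.123,-0.344,0.167,-0.0125,0.088],[0,0,-0.123,-0.344,0.167,-0.0125,0.088],[0,0,-0.123,-0.344,0.167,-0.0125,0.088],[0,0,-0.123,-0.344,0.167,-0.0125,0.088],[0,0,-0.123,-0.344,0.167,-0.0125,0.088],[0,0,-0.123,-0.344,0.167,-0.0125,0.088],[0,0,-0.123,-0.344,0.167,-0.0125,0.088],[0,0,-0.123,-0.344,0.167,-0.0125,0.088],[0,0,-0.123,-0.344,0.167,-0.0125,0.088],[0,0,-0.123,-0.344,0.167,-0.0125,0.088],[0,0,-0.123,-0.344,0.167,-0.0125,0.088],[0,0,-0.123,-0.344,0.167,-0.0125,0.088]]

```text
t: 2.65
ee_pos: [544.4, -149.4, 320.1]
tool_rot: [-2.339, -2.096, -0.001]
contact_force: [-0.3, -0.8, 0.3]
finger_gap: 87.4
```

Run:
```python
from h import *
s,m,p,d=wrist("w2"); print(s["ee_pos"],phi_of(s)[1],s["t"])
cv2.imwrite("pics/w2z.png",cv2.resize(p[100:290,130:400,::-1],(800,563),interpolation=cv2.INTER_CUBIC))
```

```text
[ 544.42912005 -149.41865642  320.07574702] -6.2877903967667175 2.65
```

View pics/w2.png

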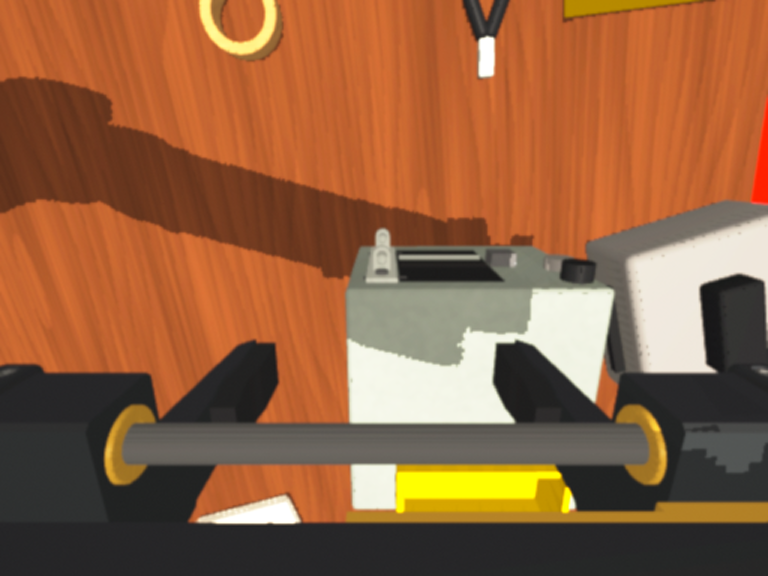

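View pics/w2z.png

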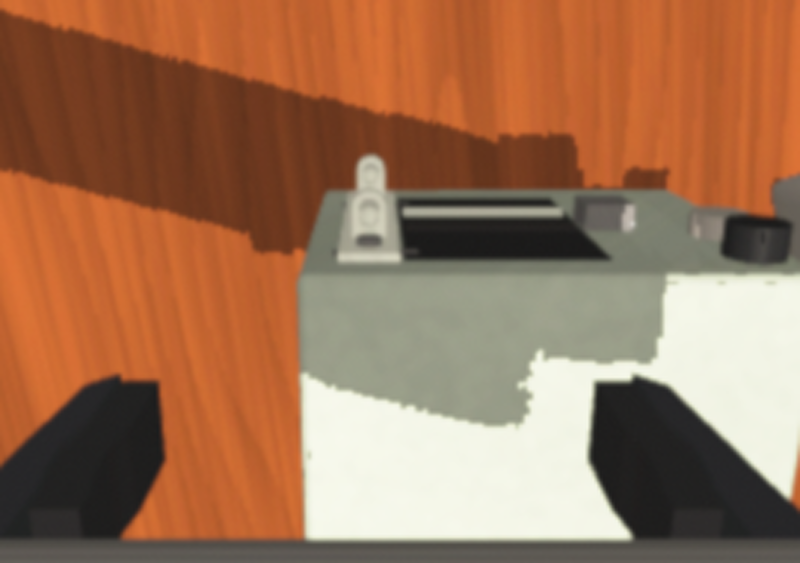

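Run:
```python
from h import *
f=np.load("pics/w2.npz"); m=f; k=270/800
pt=lambda u,v,z: ray(m,130+u*k,100+v*k,z).round(1)
print("corner",pt(301,275,175),pt(660,272,175))
print("upper pin",pt(369,207,153),"lower",pt(371,170,63), "lug", pt(368,212,135))
w=cl(m,f["d"]); 
for u in range(225,350,15):
    col=w[150:230,u]; i=[j for j in range(80) if 168<col[j,2]<182]; print(u,150+i[0],col[i[0]].round(1)) if i else None
for v in range(150,176,2): print(v,[tuple(w[v,u].round().astype(int)) for u in (250,252,254,256,258)])
```

```text
corner [ 517.7 -153.7  175. ] [ 646.6 -166.6  175. ]
upper pin [ 544.2 -136.2  153. ] lower [ 544.3 -137.2   63. ] lug [ 543. -142.  135.]
240 191 [ 526.5 -153.9  170.8]
255 191 [ 542.7 -155.7  170.6]
270 191 [ 558.8 -157.5  170.5]
285 191 [ 575.1 -159.6  169.5]
300 191 [ 591.3 -161.3  169.7]
315 191 [ 607.3 -162.6  171.1]
330 191 [ 623.5 -164.5  170.7]
345 191 [ 640.  -166.6  169.7]
150 [(np.int64(535), np.int64(-134), np.int64(0)), (np.int64(539), np.int64(-135), np.int64(-1)), (np.int64(542), np.int64(-135), np.int64(0)), (np.int64(545), np.int64(-136), np.int64(0)), (np.int64(549), np.int64(-136), np.int64(0))]
152 [(np.int64(535), np.int64(-138), np.int64(1)), (np.int64(538), np.int64(-138), np.int64(-1)), (np.int64(543), np.int64(-133), np.int64(41)), (np.int64(546), np.int64(-133), np.int64(37)), (np.int64(548), np.int64(-139), np.int64(0))]
154 [(np.int64(535), np.int64(-141), np.int64(-2)), (np.int64(539), np.int64(-135), np.int64(43)), (np.int64(543), np.int64(-135), np.int64(43)), (np.int64(546), np.int64(-135), np.int64(45)), (np.int64(549), np.int64(-136), np.int64(43))]
[... 1837 characters left out ...]
808)), (np.int64(543), np.int64(-137), np.int64(151)), (np.int64(546), np.int64(-137), np.int64(150)), (np.int64(548), np.int64(-141), np.int64(134))]
172 [(np.int64(538), np.int64(-142), np.int64(135)), (np.int64(541), np.int64(-138), np.int64(152)), (np.int64(543), np.int64(-139), np.int64(153)), (np.int64(546), np.int64(-139), np.int64(153)), (np.int64(547), np.int64(-143), np.int64(134))]
174 [(np.int64(538), np.int64(-144), np.int64(135)), (np.int64(541), np.int64(-141), np.int64(152)), (np.int64(543), np.int64(-141), np.int64(154)), (np.int64(545), np.int64(-141), np.int64(152)), (np.int64(547), np.int64(-146), np.int64(134))]<stdin>:9: RuntimeWarning: invalid value encountered in cast
```

Run:
```python
from h import *
f=np.load("pics/w1.npz"); p=f["p"]; cv2.imwrite("pics/w1z.png",cv2.resize(p[115:255,200:310,::-1],(550,700)[::1],interpolation=cv2.INTER_CUBIC)[100:])
w=cl(f,f["d"])
for v in range(196,246,2): print(v,[tuple(int(x) for x in np.nan_to_num(w[v,u])) for u in (252,254,256,258,260,262)])
```

```text
196 [(439, 162, -2), (456, 213, 162), (459, 213, 162), (461, 212, 161), (463, 211, 161), (456, 159, 0)]
198 [(442, 170, 33), (456, 211, 161), (458, 210, 162), (460, 210, 161), (462, 209, 161), (455, 155, -1)]
200 [(442, 170, 42), (455, 209, 162), (457, 208, 162), (460, 207, 161), (462, 207, 161), (456, 164, 34)]
202 [(442, 170, 51), (455, 206, 161), (457, 206, 161), (459, 205, 162), (461, 204, 159), (456, 164, 45)]
204 [(441, 167, 53), (454, 204, 162), (456, 203, 161), (459, 203, 162), (461, 202, 160), (456, 163, 51)]
206 [(441, 164, 53), (454, 202, 161), (456, 201, 161), (458, 201, 161), (460, 200, 161), (455, 160, 51)]
208 [(439, 160, 50), (453, 200, 162), (455, 199, 162), (458, 199, 162), (460, 198, 160), (451, 139, 2)]
210 [(433, 138, 0), (453, 198, 162), (455, 197, 161), (457, 196, 161), (459, 195, 160), (450, 134, -1)]
212 [(432, 135, 0), (452, 195, 162), (454, 194, 161), (456, 194, 161), (458, 193, 160), (449, 131, 0)]
214 [(432, 131, 0), (452, 193, 161), (454, 192, 161), (456, 192, 161), (458, 191, 161), (449, 127, 0)]
216 [(431, 127, 0), (451, 190, 161), (453, 190, 161), (45
[... 766 characters left out ...]
9, 133), (454, 163, 142)]
232 [(442, 163, 141), (443, 160, 136), (446, 159, 135), (448, 157, 133), (451, 159, 138), (454, 160, 141)]
234 [(441, 160, 141), (444, 160, 141), (446, 158, 140), (448, 158, 140), (451, 158, 141), (453, 157, 141)]
236 [(425, 102, 25), (443, 157, 141), (445, 157, 141), (448, 156, 141), (450, 155, 141), (439, 85, 0)]
238 [(421, 86, 0), (424, 85, 0), (428, 85, 0), (431, 83, 0), (435, 82, 0), (438, 82, 0)]
240 [(420, 82, 0), (423, 81, 0), (427, 80, 0), (430, 79, 0), (434, 78, 0), (437, 78, 0)]
242 [(419, 78, 0), (422, 77, 0), (426, 76, 0), (429, 76, 0), (433, 74, -1), (436, 73, 0)]
244 [(418, 73, -1), (422, 74, 1), (425, 72, 0), (429, 72, 0), (432, 71, 0), (435, 69, 0)]
```

View pics/w1z.png

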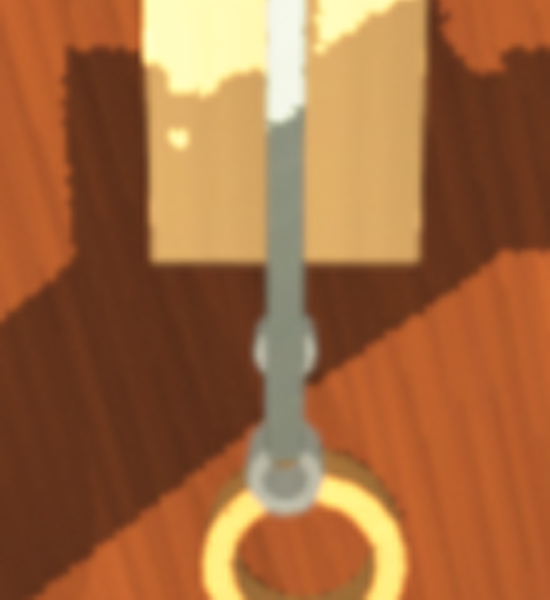

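Run:
```python
from h import *
s=ctrl.read_state(); R0,_=phi_of(s)
print(delta(s["ee_pos"],R0,(461.9,222.3,280),np.radians(-13.3)))
print(delta(s["ee_pos"],R0,(461.9,222.3,150),np.radians(-13.3)))
```

```text
[-2.000e-04 -7.000e-04  1.220e-01  3.607e-01 -1.229e-01  4.040e-02]
[-2.000e-04 -7.000e-04  1.220e-01  3.606e-01 -1.229e-01  1.704e-01]
```

>>> send_rows:
  steps:
    - [[0,-0.0007,0.122,0.3607,-0.1229,0.03,0.088],[0,-0.0007,0.122,0.3607,-0.1229,0.03,0.088],[0,-0.0007,0.122,0.3607,-0.1229,0.03,0.088],[0,-0.0007,0.122,0.3607,-0.1229,0.03,0.088],[0,-0.0007,0.122,0.3607,-0.1229,0.03,0.088],[0,-0.0007,0.122,0.3607,-0.1229,0.03,0.088],[0,-0.0007,0.122,0.3607,-0.1229,0.03,0.088],[0,-0.0007,0.122,0.3607,-0.1229,0.03,0.088],[0,-0.0007,0.122,0.3607,-0.1229,0.04,0.088],[0,-0.0007,0.122,0.3607,-0.1229,0.07,0.088],[0,-0.0007,0.122,0.3607,-0.1229,0.1,0.08],[0,-0.0007,0.122,0.3607,-0.1229,0.13,0.07],[0,-0.0007,0.122,0.3607,-0.1229,0.155,0.05],[0,-0.0007,0.122,0.3607,-0.1229,0.1704,0.04],[0,-0.0007,0.122,0.3607,-0.1229,0.1704,0.03],[0,-0.0007,0.122,0.3607,-0.1229,0.1704,0.025]]

```text
t: 4.3
ee_pos: [462.9, 220.6, 150.2]
tool_rot: [2.466, 1.945, -0.001]
contact_force: [-0.2, -0.6, 0.6]
finger_gap: 41.9
```

Run:
```python
from h import *
s,m,p,d=wrist("w3"); print(s["ee_pos"],phi_of(s)[1],s["t"],s["finger_gap"],s["contact_force"])
```

```text
[462.92750128 220.55961009 150.17752512] -13.46746148219007 4.3 41.93891898407814 [-0.18047761 -0.59741761  0.62208032]
```

View pics/w3.png

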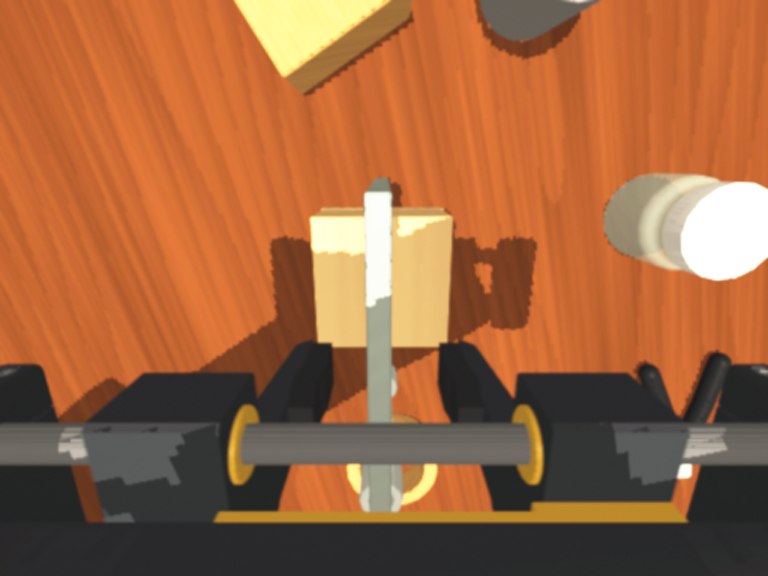

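>>> send_rows:
  steps:
    - [[0,0,0.002,0.0015,-0.0013,0,0.03],[0,0,0.002,0.0015,-0.0013,0,0.02],[0,0,0.002,0.0015,-0.0013,0,0.012],[0,0,0.002,0.0015,-0.0013,0,0.006],[0,0,0.002,0.0015,-0.0013,0,0.002],[0,0,0.002,0.0015,-0.0013,0,0.002],[0,0,0.002,0.0015,-0.0013,0,0.002],[0,0,0.002,0.0015,-0.0013,0,0.002]]
  force: 30

```text
t: 5.15
ee_pos: [462.1, 222.6, 150.1]
tool_rot: [2.468, 1.943, -0.0]
contact_force: [-0.6, -1.1, 5.5]
finger_gap: 7.7
```

Run:
```python
from h import *
s=ctrl.read_state(); R0,ph=phi_of(s)
print(s["ee_pos"],ph,s["t"],s["finger_gap"],s["contact_force"],s["torque"])
```

```text
[462.12344372 222.64738918 150.11132088] -13.579692597822705 5.15 7.744256748460757 [-0.57095484 -1.08012992  5.52492994] [-0.07308882  0.39571259  0.0541574 ]
```

>>> send_rows:
  steps:
    - [[0,0,0,0,0,-0.005,0.002],[0,0,0,0,0,-0.015,0.002],[0,0,0,0,0,-0.03,0.002],[0,0,0,0,0,-0.045,0.002],[0,0,0,0,0,-0.06,0.002],[0,0,0,0,0,-0.063,0.002],[0,0,0,0,0,-0.063,0.002],[0,0,0,0,0,-0.063,0.002]]

```text
t: 5.95
ee_pos: [461.4, 222.4, 212.3]
tool_rot: [2.468, 1.943, -0.002]
contact_force: [-0.3, 0.3, -3.1]
finger_gap: 7.5
```

Run:
```python
from h import *
s,m,p,d=wrist("w4"); R0,ph=phi_of(s)
print(s["ee_pos"],ph,s["t"],s["finger_gap"],s["contact_force"],s["torque"])
print(delta(s["ee_pos"],R0,(557,-20,213),np.radians(-6.35)))
```

```text
[461.44548611 222.40455321 212.2743268 ] -13.573460057395797 5.95 7.546528815736086 [-0.29090277  0.32632375 -3.13986744] [-0.06946863  0.03765753 -0.067224  ]
[-0.0008  0.0014 -0.1261 -0.2132  0.1498 -0.0005]
```

View pics/w4.png

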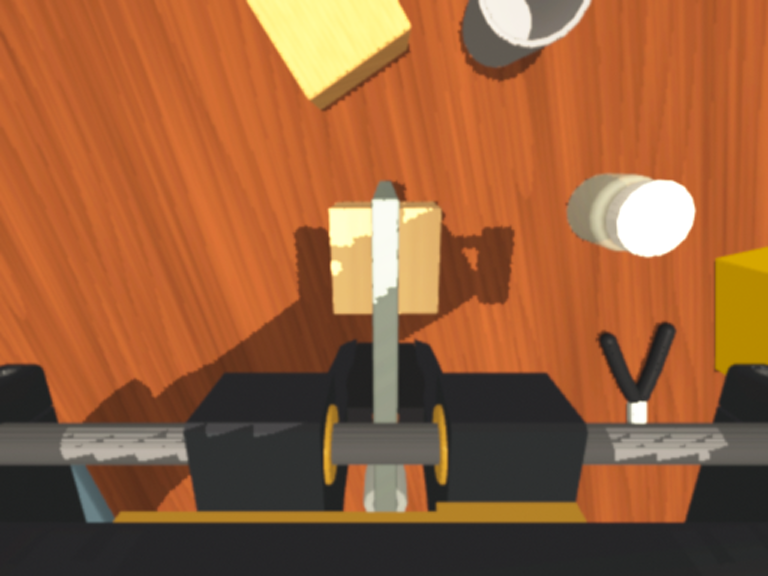

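>>> send_rows:
  steps:
    - [[-0.0008,0.0014,-0.06,-0.107,0.075,-0.001,0.002],[-0.0008,0.0014,-0.06,-0.107,0.075,-0.001,0.002],[-0.0008,0.0014,-0.06,-0.107,0.075,-0.001,0.002],[-0.0008,0.0014,-0.126,-0.213,0.15,-0.001,0.002],[-0.0008,0.0014,-0.126,-0.213,0.15,-0.001,0.002],[-0.0008,0.0014,-0.126,-0.213,0.15,-0.001,0.002],[-0.0008,0.0014,-0.126,-0.213,0.15,-0.001,0.002],[-0.0008,0.0014,-0.126,-0.213,0.15,-0.001,0.002],[-0.0008,0.0014,-0.126,-0.213,0.15,-0.001,0.002],[-0.0008,0.0014,-0.126,-0.213,0.15,-0.001,0.002]]

```text
t: 7.0
ee_pos: [557.3, -18.0, 213.6]
tool_rot: [-2.338, -2.097, -0.001]
contact_force: [-1.1, 0.6, -3.1]
finger_gap: 7.7
```

Run:
```python
from h import *
s,m,p,d=wrist("w5"); R0,ph=phi_of(s)
print(s["ee_pos"],ph,s["t"],s["finger_gap"],s["contact_force"],s["torque"])
c=p[280:345,190:330,::-1]; cv2.imwrite("pics/w5z.png",cv2.resize(c,(770,358),interpolation=cv2.INTER_CUBIC))
w=(cl(m,d)-s["ee_pos"])@R0
for v in range(312,346,2): print(v,[tuple(int(x) for x in np.nan_to_num(w[v,u])) for u in (242,246,250,254,258,262,266,270)])
print(delta(s["ee_pos"],R0,(550.1,-80.2,203),np.radians(-6.35)))
```

```text
[557.27962308 -17.95331683 213.62160582] -6.21611537584774 7.0 7.713549320303612 [-1.10116045  0.58130539 -3.11032042] [-0.0949908   0.04794937  0.00500674]
312 [(-138, -15, 118), (-54, -6, 22), (-23, -2, -12), (-24, 0, -11), (-24, 1, -11), (-24, 3, -11), (-54, 7, 22), (-137, 15, 117)]
314 [(-138, -15, 114), (-54, -6, 21), (-26, -2, -11), (-25, 0, -11), (-26, 1, -10), (-25, 3, -11), (-54, 7, 20), (-136, 15, 113)]
316 [(-139, -15, 112), (-54, -6, 19), (-27, -2, -11), (-26, 0, -12), (-27, 1, -10), (-27, 3, -11), (-54, 7, 18), (-136, 15, 109)]
318 [(-138, -15, 109), (-54, -6, 16), (-28, -2, -11), (-28, 0, -11), (-28, 1, -11), (-28, 3, -11), (-53, 7, 16), (-59, 10, 22)]
320 [(-138, -14, 106), (-53, -6, 14), (-29, -2, -11), (-28, 0, -12), (-30, 1, -10), (-29, 3, -11), (-53, 7, 14), (-59, 10, 20)]
322 [(-138, -14, 102), (-53, -5, 13), (-31, -2, -11), (-31, 0, -11), (-30, 1, -11), (-30, 3, -11), (-53, 6, 12), (0, 0, 0)]
324 [(-137, -14, 99), (-53, -5, 11), (-32, -2, -11), (-32, 0, -11), (-31, 1, -12), (-32, 3, -11), (-52, 6, 10), (-59, 9, 17)]
326 [(-138, -14, 98), (-53, -5, 9), (-33, -2, -
[... 525 characters left out ...]
9, 3, -10), (-59, 6, 8), (-59, 9, 8)]
336 [(-138, -13, 84), (-60, -5, 8), (-40, -2, -11), (-40, 0, -11), (-40, 1, -11), (-40, 3, -11), (-60, 6, 8), (-60, 9, 8)]
338 [(-139, -13, 82), (-62, -5, 8), (-42, -2, -10), (-41, 0, -11), (-40, 1, -12), (-41, 3, -12), (-61, 6, 7), (-138, 14, 82)]
340 [(-138, -13, 79), (-64, -5, 8), (-43, -2, -11), (-41, 0, -12), (-43, 1, -10), (-43, 3, -11), (-63, 6, 8), (-137, 14, 79)]
342 [(19, -2, -72), (18, -1, -71), (19, 0, -72), (18, 0, -71), (18, 1, -71), (18, 2, -70), (18, 3, -71), (19, 4, -72)]
344 [(18, -2, -71), (18, -1, -71), (18, 0, -71), (18, 0, -71), (17, 1, -71), (18, 2, -71), (18, 3, -71), (18, 4, -71)]
[-0.0001 -0.0012  0.0023 -0.0627 -0.0004  0.0105]
```

View pics/w5z.png

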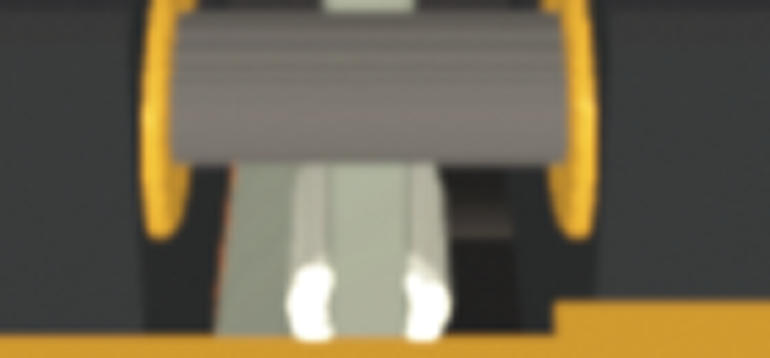

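>>> send_rows:
  steps:
    - [[0,0,0.002,-0.02,0,0.002,0.002],[0,0,0.002,-0.035,-0.0005,0.006,0.002],[0,0,0.002,-0.048,-0.0007,0.01,0.002],[0,0,0.002,-0.058,-0.0009,0.0105,0.002],[0,0,0.002,-0.0627,-0.0009,0.0105,0.002],[0,0,0.002,-0.0627,-0.0009,0.0105,0.002],[0,0,0.002,-0.0627,-0.0009,0.0105,0.002],[0,0,0.002,-0.0627,-0.0009,0.0105,0.002]]

```text
t: 7.85
ee_pos: [550.1, -81.1, 203.5]
tool_rot: [2.342, 2.094, 0.002]
contact_force: [0.3, 0.5, -2.6]
finger_gap: 7.4
```

Run:
```python
from h import *
s,m,p,d=wrist("w6"); R0,ph=phi_of(s)
S,D=ctrl.snapshot("scene"); T,_=ctrl.snapshot("top")
cv2.imwrite("pics/s6.png",np.hstack([cv2.resize(S[140:270,80:230,::-1],(400,347),interpolation=cv2.INTER_CUBIC),cv2.resize(T[80:230,300:450,::-1],(347,347),interpolation=cv2.INTER_CUBIC)]))
print(s["ee_pos"],ph,s["t"],s["finger_gap"],s["contact_force"],s["torque"])
c=p[280:345,190:330,::-1]; cv2.imwrite("pics/w6z.png",cv2.resize(c,(770,358),interpolation=cv2.INTER_CUBIC))
print(delta(s["ee_pos"],R0,(549.7,-80.2,203),np.radians(-6.35)))
```

```text
[550.13665644 -81.07096958 203.50655055] -6.4075167799921475 7.85 7.369563125180995 [ 0.33601249  0.50433251 -2.60411101] [-0.0207265   0.0824527  -0.03848344]
[ 0.0011 -0.0011 -0.001   0.0008 -0.0005  0.0005]
```

View pics/w6z.png

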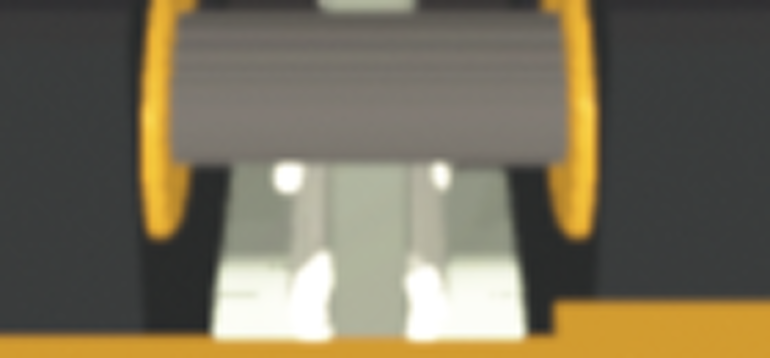

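View pics/s6.png

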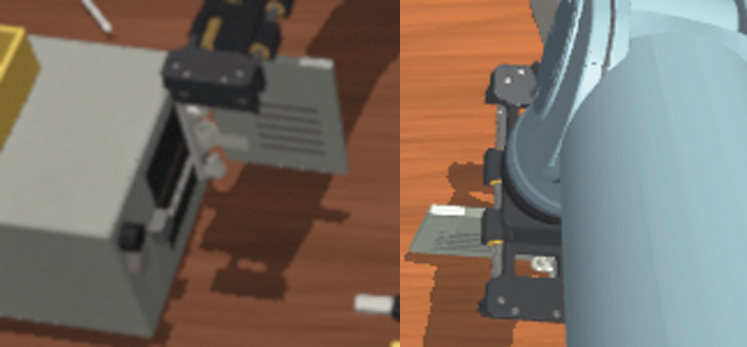

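>>> send_rows:
  steps:
    - [[0.001,-0.001,0,0.0008,-0.0005,0.006,0.002],[0.001,-0.001,0,0.0008,-0.0005,0.013,0.002],[0.001,-0.001,0,0.0008,-0.0005,0.019,0.002],[0.001,-0.001,0,0.0008,-0.0005,0.021,0.002],[0.001,-0.001,0,0.0008,-0.0005,0.022,0.002],[0.001,-0.001,0,0.0008,-0.0005,0.023,0.002],[0.001,-0.001,0,0.0008,-0.0005,0.024,0.002],[0.001,-0.001,0,0.0008,-0.0005,0.024,0.002]]

```text
t: 8.8
ee_pos: [549.6, -81.0, 179.5]
tool_rot: [2.343, 2.092, -0.0]
contact_force: [-0.0, 1.0, -2.3]
finger_gap: 7.7
```

```bash
cat > r.py <<'E'
from h import *
s=ctrl.read_state(); R0,ph=phi_of(s)
k=s["ee_pos"]+R0@[-60,0.5,0]
print("tcp",s["ee_pos"].round(2),"phi",round(ph,2),"t",s["t"],"gap",s["finger_gap"],"F",s["contact_force"].round(2),"Ftool",(R0.T@s["contact_force"]).round(2),"M",s["torque"].round(3),"knuckle",k.round(2))
E
python3 r.py
```

```text
tcp [549.6  -80.97 179.51] phi -6.48 t 8.8 gap 7.712037398869496 F [-0.05  0.97 -2.27] Ftool [ 0.96 -0.16  2.27] M [-0.083  0.018 -0.026] knuckle [ 543.33 -140.65  179.52]
```

>>> send_rows:
  steps:
    - [[0,0,0,0.0003,0,0.001,0.002],[0,0,0,0.0005,0,0.002,0.002],[0,0,0,0.0005,0,0.003,0.002],[0,0,0,0.0005,0,0.003,0.002]]

```text
t: 9.2
ee_pos: [549.5, -80.5, 176.3]
tool_rot: [-2.343, -2.093, 0.001]
contact_force: [0.6, 0.5, -2.9]
finger_gap: 7.8
```

```bash
python3 r.py
```

```text
tcp [549.48 -80.48 176.31] phi -6.47 t 9.2 gap 7.781872574328334 F [ 0.56  0.51 -2.88] Ftool [0.57 0.5  2.88] M [-0.051  0.055  0.003] knuckle [ 543.22 -140.16  176.33]
```

>>> send_rows:
  steps:
    - [[0,0,0,0,0,0.0015,0.002],[0,0,0,0,0,0.003,0.002],[0,0,0,0,0,0.0045,0.002],[0,0,0,0,0,0.006,0.002],[0,0,0,0,0,0.007,0.002],[0,0,0,0,0,0.007,0.002]]

```text
t: 9.8
ee_pos: [549.5, -80.5, 169.3]
tool_rot: [-2.343, -2.092, 0.001]
contact_force: [-0.4, 0.3, -2.5]
finger_gap: 7.9
```

```bash
python3 r.py
```

```text
tcp [549.47 -80.53 169.25] phi -6.47 t 9.8 gap 7.900526072812091 F [-0.43  0.29 -2.46] Ftool [ 0.24 -0.46  2.46] M [-0.03   0.116 -0.005] knuckle [ 543.2  -140.21  169.28]
```

>>> send_rows:
  steps:
    - [[0,0,0,0,0,0.0015,0.002],[0,0,0,0,0,0.003,0.002],[0,0,0,0,0,0.004,0.002],[0,0,0,0,0,0.005,0.002],[0,0,0,0,0,0.0055,0.002],[0,0,0,0,0,0.0055,0.002]]

```text
t: 10.4
ee_pos: [549.5, -80.5, 163.9]
tool_rot: [2.343, 2.092, -0.001]
contact_force: [-0.5, 1.4, -2.7]
finger_gap: 7.7
```

```bash
python3 r.py
```

```text
tcp [549.53 -80.52 163.87] phi -6.47 t 10.4 gap 7.704080403606829 F [-0.5   1.4  -2.67] Ftool [ 1.33 -0.65  2.67] M [-0.098  0.076  0.005] knuckle [ 543.26 -140.19  163.89]
```

>>> send_rows:
  steps:
    - [[0,0,0,0,0,0.0004,0.002],[0,0,0,0,0,0.0008,0.002],[0,0,0,0,0,0.0012,0.002],[0,0,0,0,0,0.0012,0.002]]

```text
t: 10.8
ee_pos: [549.8, -80.4, 163.1]
tool_rot: [2.343, 2.092, 0.0]
contact_force: [-0.1, 1.4, 0.6]
finger_gap: 8.2
```

```bash
python3 r.py
```

```text
tcp [549.81 -80.44 163.08] phi -6.47 t 10.8 gap 8.15765293527851 F [-0.07  1.44  0.63] Ftool [ 1.42 -0.23 -0.63] M [-0.032  0.273 -0.089] knuckle [ 543.54 -140.11  163.09]
```

>>> send_rows:
  steps:
    - [[0,0,0,0,0,0.0004,0.002],[0,0,0,0,0,0.0006,0.002],[0,0,0,0,0,0.0006,0.002]]

```text
t: 11.1
ee_pos: [550.0, -80.4, 162.8]
tool_rot: [2.343, 2.092, 0.001]
contact_force: [-1.0, 2.2, 6.5]
finger_gap: 7.7
```

```bash
python3 r.py
python3 - <<'E'
from h import *
S,D=ctrl.snapshot("scene")
cv2.imwrite("pics/s7.png",cv2.resize(S[130:270,80:230,::-1],(750,600),interpolation=cv2.INTER_CUBIC))
E
```

```text
tcp [550.02 -80.37 162.85] phi -6.47 t 11.1 gap 7.694672314920969 F [-0.97  2.21  6.53] Ftool [ 2.09 -1.21 -6.53] M [ 0.01   0.452 -0.131] knuckle [ 543.76 -140.04  162.84]
```

View pics/s7.png

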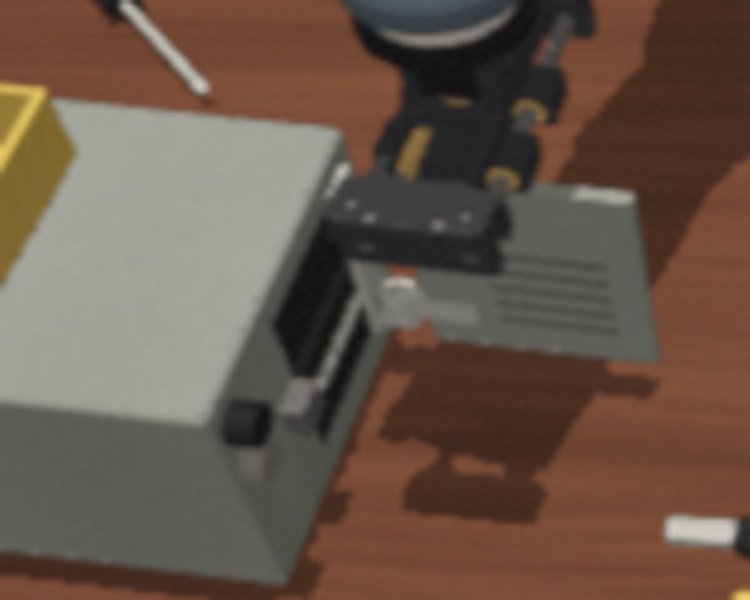

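>>> send_rows:
  steps:
    - [[0,0,0,0,0,-0.0005,0.004],[0,0,0,0,0,-0.0005,0.012],[0,0,0,0,0,-0.0005,0.025],[0,0,0,0,0,-0.0005,0.05],[0,0,0,0,0,-0.0005,0.05],[0,0,0,0,0,-0.0005,0.05],[0,0,0,0,0,-0.02,0.05],[0,0,0,0,0,-0.04,0.05],[0,0,0,0,0,-0.075,0.05],[0,0,0,0,0,-0.11,0.05],[0,0,0,0,0,-0.14,0.05],[0,0,0,0,0,-0.14,0.05],[0,0,0,0,0,-0.14,0.05]]

```text
t: 12.45
ee_pos: [549.7, -80.4, 302.3]
tool_rot: [2.343, 2.092, 0.001]
contact_force: [-0.2, 0.4, -0.1]
finger_gap: 50.0
```

```bash
python3 r.py
python3 - <<'E'
from h import *
s,m,p,d=wrist("w8")
w=cl(m,d).reshape(-1,3); q=w[(w[:,2]>168)&(w[:,2]<182)&(w[:,1]>-130)]
mm=q[:,:2].mean(0); u,_,vt=np.linalg.svd(q[:,:2]-mm); ax=vt[0]*np.sign(vt[0][1]); print("door",len(q),np.degrees(np.arctan2(ax[1],ax[0])),np.median(q[:,2]))
t=(q[:,:2]-mm)@ax
for e in (t.min(),t.max()): print(mm+ax*e)
E
```

```text
tcp [549.7  -80.42 302.34] phi -6.46 t 12.45 gap 50.002958388320884 F [-0.17  0.43 -0.09] Ftool [ 0.41 -0.22  0.09] M [-0.099  0.101 -0.016] knuckle [ 543.44 -140.09  302.35]
door 911 83.55102298336664 172.69385761792444
[ 545.573069   -123.40373979]
[558.4170867   -9.77367421]
```

View pics/w8.png

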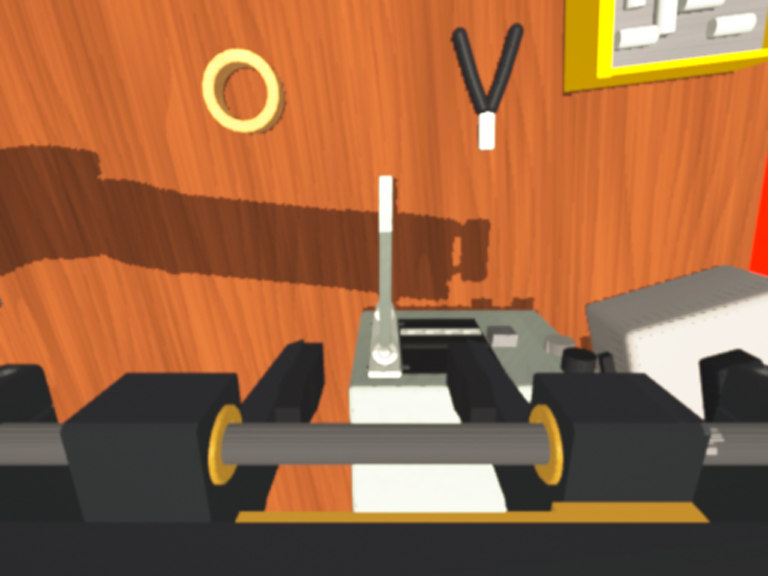

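Run:
```python
from h import *
f=np.load("pics/w8.npz"); w=cl(f,f["d"]); 
print("mach",[w[v,u].round(1) for v,u in((270,250),(265,290),(270,300))])
print("door",[w[v,257].round(1) for v in (120,135,150,165,180,195)])
for u in range(248,268,2): print(u,[tuple(int(x) for x in np.nan_to_num(w[v,u])) for v in range(224,246,3)])
```

```text
mach [array([ 533.1, -170.1,  174.4]), array([ 577.3, -168.3,  175.1]), array([ 588. , -176.7,  173.7])]
door [array([558.5, -12.6, 171.2]), array([557. , -26.2, 171.2]), array([555.4, -40.3, 172.1]), array([553.8, -54.8, 172.4]), array([552.2, -69.5, 173.8]), array([550.4, -85.3, 172.7])]
248 [(530, -151, 92), (531, -150, 103), (531, -150, 112), (531, -151, 120), (531, -151, 129), (532, -150, 137), (532, -150, 145), (532, -149, 155)]
250 [(533, -150, 95), (537, -131, 145), (537, -132, 153), (536, -134, 155), (536, -138, 154), (535, -142, 154), (534, -150, 145), (534, -151, 152)]
252 [(539, -130, 140), (539, -129, 151), (539, -131, 154), (539, -135, 153), (538, -139, 153), (538, -141, 156), (537, -150, 147), (537, -151, 153)]
254 [(543, -116, 173), (543, -119, 174), (543, -122, 174), (541, -136, 153), (540, -140, 152), (540, -142, 155), (539, -149, 149), (539, -151, 152)]
256 [(545, -115, 175), (545, -119, 174), (545, -123, 173), (543, -136, 152), (543, -140, 152), (542, -143, 154), (542, -147, 154), (541, -151, 153)]
258 [(547, -116, 174), (547, -119, 173), (547, -122, 174), (545, -136, 153), (545, -140, 152), (545, -143, 154), (544, -149, 149), (544, -151, 153)]
260 [(550, -116, 173), (549, -120, 174), (548, -132, 154), (547, -142, 142), (547, -141, 150), (547, -143, 154), (546, -151, 147), (546, -152, 152)]
262 [(551, -133, 136), (550, -132, 146), (550, -132, 154), (550, -136, 154), (549, -140, 154), (549, -143, 155), (548, -152, 146), (548, -152, 153)]
264 [(552, -153, 92), (552, -152, 104), (552, -137, 145), (552, -137, 153), (552, -140, 154), (551, -152, 137), (551, -153, 145), (551, -152, 152)]
266 [(555, -155, 87), (554, -156, 95), (554, -157, 104), (554, -156, 113), (553, -156, 122), (553, -156, 130), (553, -154, 143), (553, -153, 152)]
```

Run:
```python
from h import *
s=ctrl.read_state(); R0,_=phi_of(s)
print(delta(s["ee_pos"],R0,(516,-36.4,302),np.radians(-6.35)))
def c(ps,r=100,extra=0):
    a=np.radians(ps); d=np.array([np.sin(a),np.cos(a)]); n=np.array([-np.cos(a),np.sin(a)])
    h=17.5*abs(np.cos(a))+9*abs(np.sin(a)); return r*d+(4+h+extra)*n
for ps in [0,3,6,10,15,20,25,30,35,40,45,50,55,60,65,70,75,80,84,87,90]: 
    q=c(ps)-c(0,extra=15); print(ps,"tool dx,dy",(q[::-1]/1000).round(4))
```

```text
[-0.0012  0.0003 -0.002   0.0399 -0.0378 -0.0006]
0 tool dx,dy [0.    0.015]
3 tool dx,dy [0.001  0.0198]
6 tool dx,dy [0.0018 0.0247]
10 tool dx,dy [0.0024 0.0314]
15 tool dx,dy [0.0026 0.0399]
20 tool dx,dy [0.002  0.0486]
25 tool dx,dy [0.0006 0.0573]
30 tool dx,dy [-0.0016  0.066 ]
35 tool dx,dy [-0.0046  0.0746]
40 tool dx,dy [-0.0085  0.083 ]
45 tool dx,dy [-0.0132  0.0911]
50 tool dx,dy [-0.0188  0.0989]
55 tool dx,dy [-0.0251  0.1061]
60 tool dx,dy [-0.0322  0.1128]
65 tool dx,dy [-0.04    0.1189]
70 tool dx,dy [-0.0485  0.1242]
75 tool dx,dy [-0.0575  0.1286]
80 tool dx,dy [-0.067   0.1322]
84 tool dx,dy [-0.0748  0.1344]
87 tool dx,dy [-0.0809  0.1356]
90 tool dx,dy [-0.087   0.1365]
```

>>> send_rows:
  steps:
    - [[0,0,-0.002,0.02,-0.02,0,0.0],[0,0,-0.002,0.04,-0.0378,0,0.0],[0,0,-0.002,0.04,-0.0378,0,0.0],[0,0,-0.002,0.04,-0.0378,0.01,0.0],[0,0,-0.002,0.04,-0.0378,0.04,0.0],[0,0,-0.002,0.04,-0.0378,0.07,0.0],[0,0,-0.002,0.04,-0.0378,0.1,0.0],[0,0,-0.002,0.04,-0.0378,0.125,0.0],[0,0,-0.002,0.04,-0.0378,0.137,0.0],[0,0,-0.002,0.04,-0.0378,0.137,0.0],[0,0,-0.002,0.04,-0.0378,0.137,0.0]]
  force: 20

```text
t: 13.6
ee_pos: [517.0, -37.2, 165.4]
tool_rot: [2.342, 2.093, -0.001]
contact_force: [0.1, -0.4, -0.4]
finger_gap: 0.7
```

```bash
python3 r.py
python3 - <<'E'
from h import *
s,m,p,d=wrist("w9"); R0,_=phi_of(s)
print(delta(s["ee_pos"],R0,(518.3,-36.6,165),np.radians(-6.35)))
E
```

```text
tcp [516.99 -37.16 165.42] phi -6.4 t 13.6 gap 0.7196648856375306 F [ 0.09 -0.4  -0.36] Ftool [-0.38  0.13  0.36] M [-0.046  0.038 -0.014] knuckle [510.79 -96.85 165.47]
[ 0.0003  0.0008 -0.001   0.0007  0.0012  0.0004]
```

View pics/w9.png

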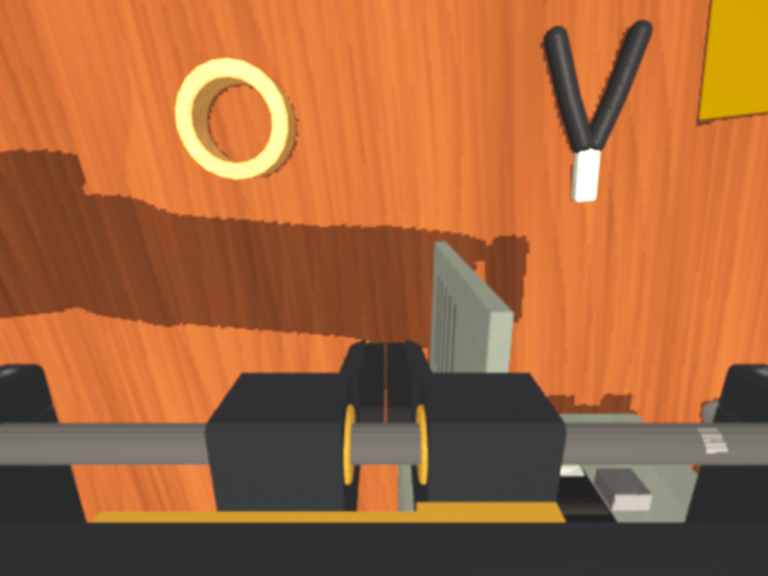

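>>> send_rows:
  steps:
    - [[0,0,0,0.001,0.008,0,0.0],[0,0,0,0.001,0.013,0,0.0],[0,0,0,0.001,0.017,0,0.0],[0,0,0,0.002,0.021,0,0.0],[0,0,0,0.0025,0.026,0,0.0],[0,0,0,0.003,0.0325,0,0.0],[0,0,0,0.003,0.041,0,0.0],[0,0,0,0.0027,0.05,0,0.0],[0,0,0,0.0013,0.0585,0,0.0],[0,0,0,-0.001,0.067,0,0.0],[0,0,0,-0.004,0.076,0,0.0],[0,0,0,-0.008,0.084,0,0.0],[0,0,0,-0.0125,0.0923,0,0.0],[0,0,0,-0.0125,0.0923,0,0.0]]

```text
t: 15.05
ee_pos: [607.9, -60.5, 165.2]
tool_rot: [2.341, 2.092, -0.0]
contact_force: [0.1, -0.2, -0.3]
finger_gap: 0.8
```

```bash
python3 r.py
python3 - <<'E'
from h import *
s,m,p,d=wrist("w10"); R0,_=phi_of(s)
print(delta(s["ee_pos"],R0,(518.3,-36.6,165),np.radians(-6.35)))
E
```

```text
tcp [607.87 -60.52 165.21] phi -6.43 t 15.05 gap 0.8294536125303786 F [ 0.07 -0.17 -0.33] Ftool [-0.17  0.09  0.33] M [-0.091  0.042  0.041] knuckle [ 601.65 -120.2   165.28]
[ 0.0009  0.0011 -0.0014  0.0137 -0.0917  0.0001]
```

View pics/w10.png

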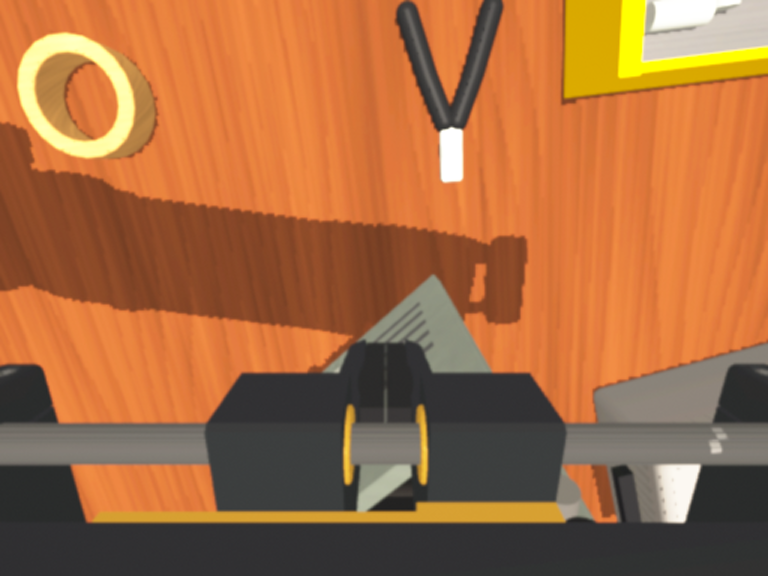

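Run:
```python
from h import *
for n in("top","scene"):
  w=cloud(n,np.load(f"pics/{n}0.npy")).reshape(-1,3)
  for x in range(680,800,20):
    s=w[(w[:,1]>-260)&(w[:,1]<-60)&(w[:,0]>x)&(w[:,0]<x+20)]; i=np.argmax(s[:,2]); print(n,x,s[i].round())
```

```text
top 680 [ 692. -199.  179.]
top 700 [ 701. -205.  179.]
top 720 [ 721. -184.    5.]
top 740 [ 752. -110.    5.]
top 760 [ 777. -183.   93.]
top 780 [ 789. -228.   94.]
scene 680 [ 688. -255.  180.]
scene 700 [ 701. -188.  178.]
scene 720 [ 722. -127.    5.]
scene 740 [758. -74.   6.]
scene 760 [ 778. -187.   94.]
scene 780 [ 783. -181.   94.]
```

Clear. Continue the swing to about 84°.

>>> send_rows:
  steps:
    - [[0,0,0,-0.005,0.007,0,0.0],[0,0,0,-0.0115,0.0145,0,0.0],[0,0,0,-0.0185,0.021,0,0.0],[0,0,0,-0.0263,0.027,0,0.0],[0,0,0,-0.035,0.0325,0,0.0],[0,0,0,-0.044,0.037,0,0.0],[0,0,0,-0.0533,0.0405,0,0.0],[0,0,0,-0.058,0.042,0,0.0],[0,0,0,-0.061,0.0427,0,0.0],[0,0,0,-0.061,0.0427,0,0.0]]

```text
t: 16.1
ee_pos: [642.4, -125.0, 165.1]
tool_rot: [2.342, 2.094, -0.001]
contact_force: [0.9, 0.1, 0.0]
finger_gap: 0.5
```

```bash
python3 r.py
```

```text
tcp [ 642.43 -124.98  165.12] phi -6.39 t 16.1 gap 0.5001169932522502 F [0.89 0.11 0.03] Ftool [ 0.21  0.87 -0.03] M [0.002 0.033 0.03 ] knuckle [ 636.24 -184.66  165.15]
```

>>> send_rows:
  steps:
    - [[0,0,0,-0.002,0.0005,0,0.0],[0,0,0,-0.004,0.001,0,0.0],[0,0,0,-0.006,0.0015,0,0.0],[0,0,0,-0.008,0.0018,0,0.0],[0,0,0,-0.0095,0.002,0,0.0],[0,0,0,-0.0105,0.002,0,0.0],[0,0,0,-0.0105,0.002,0,0.0]]

```text
t: 16.8
ee_pos: [643.4, -135.4, 165.2]
tool_rot: [2.341, 2.094, -0.0]
contact_force: [-0.6, 0.8, -0.3]
finger_gap: 0.3
```

```bash
python3 r.py
```

```text
tcp [ 643.39 -135.4   165.19] phi -6.37 t 16.8 gap 0.29329491584882544 F [-0.6   0.84 -0.29] Ftool [ 0.77 -0.69  0.29] M [-0.069  0.045  0.064] knuckle [ 637.23 -195.09  165.22]
```

>>> send_rows:
  steps:
    - [[0,0,0,-0.0007,0,0,0.0],[0,0,0,-0.0014,0,0,0.0],[0,0,0,-0.002,0,0,0.0],[0,0,0,-0.0025,0,0,0.0],[0,0,0,-0.0025,0,0,0.0]]

```text
t: 17.3
ee_pos: [643.2, -137.5, 165.2]
tool_rot: [2.341, 2.095, -0.0]
contact_force: [0.2, 0.4, 0.3]
finger_gap: 0.5
```

```bash
python3 r.py
```

```text
tcp [ 643.18 -137.49  165.17] phi -6.35 t 17.3 gap 0.4837065327260952 F [0.23 0.4  0.28] Ftool [ 0.42  0.18 -0.28] M [0.086 0.036 0.023] knuckle [ 637.04 -197.18  165.18]
```

>>> send_rows:
  steps:
    - [[0,0,0,-0.0007,0,0,0.0],[0,0,0,-0.0014,0,0,0.0],[0,0,0,-0.002,0,0,0.0],[0,0,0,-0.002,0,0,0.0]]

```text
t: 17.7
ee_pos: [643.2, -137.7, 165.2]
tool_rot: [-2.339, -2.095, -0.002]
contact_force: [0.1, 5.9, 1.6]
finger_gap: 0.8
```

```bash
python3 r.py
python3 - <<'E'
from h import *
S,D=ctrl.snapshot("scene")
cv2.imwrite("pics/s11.png",cv2.resize(S[130:270,80:230,::-1],(750,600),interpolation=cv2.INTER_CUBIC))
E
```

```text
tcp [ 643.15 -137.72  165.16] phi -6.28 t 17.7 gap 0.7799842507782796 F [0.11 5.87 1.63] Ftool [ 5.85 -0.53 -1.62] M [1.059 0.102 0.022] knuckle [ 637.08 -197.41  165.04]
```

View pics/s11.png

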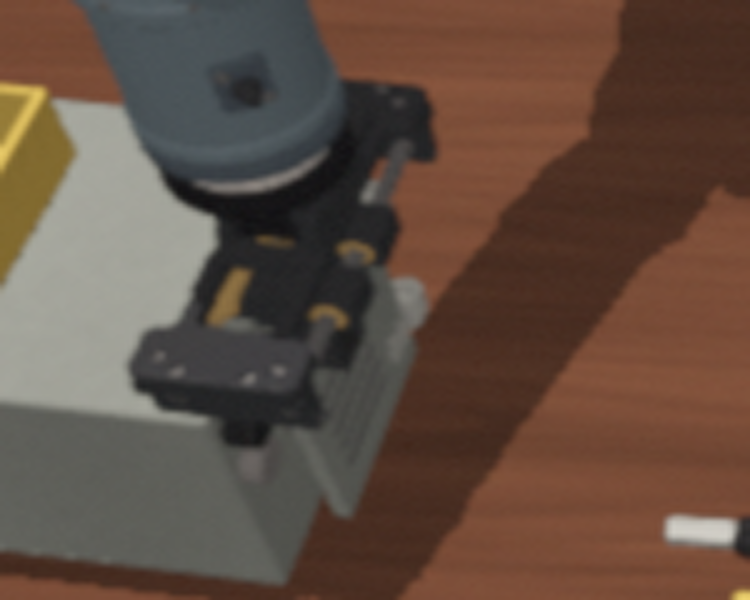

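>>> send_rows:
  steps:
    - [[0,0,0,0.002,0,0,0.0],[0,0,0,0.005,0,0,0.0],[0,0,0,0.015,0,0,0.0],[0,0,0,0.035,0,0,0.0],[0,0,0,0.06,0,-0.02,0.0],[0,0,0,0.06,0,-0.06,0.0],[0,0,0,0.06,0,-0.1,0.0],[0,0,0,0.03,-0.04,-0.14,0.0],[0,0,0,0.0,-0.04,-0.16,0.0],[0,0,0,-0.03,-0.04,-0.16,0.0],[0,0,0,-0.03,-0.04,-0.16,0.0],[0,0,0,-0.03,-0.04,-0.16,0.0]]

```text
t: 18.95
ee_pos: [599.6, -165.1, 325.1]
tool_rot: [-2.343, -2.093, 0.001]
contact_force: [0.8, 0.1, 0.2]
finger_gap: 0.4
```

```bash
python3 r.py
python3 - <<'E'
from h import *
s,m,p,d=wrist("w12")
w=cl(m,d); q=w.reshape(-1,3)
print("any",np.isfinite(q).all(1).sum())
# front face edge of machine & door top: project in machine frame
a=np.radians(-6.35); ex=np.array([np.cos(a),np.sin(a)]); ey=np.array([-np.sin(a),np.cos(a)])
P=np.array([543.5,-139.9]); r=(q[:,:2]-P); X=r@ex;Y=r@ey
for lo in range(14,130,12):
    k=(X>lo)&(X<lo+12)&(q[:,2]>169)&(q[:,2]<182)&(Y>-9); 
    print(lo,k.sum(),np.round([Y[k].min(),Y[k].max(),np.median(q[k,2])],1) if k.sum() else "")
S,D=ctrl.snapshot("scene")
cv2.imwrite("pics/s12.png",cv2.resize(S[130:270,80:230,::-1],(750,600),interpolation=cv2.INTER_CUBIC))
E
```

```text
tcp [ 599.61 -165.13  325.06] phi -6.44 t 18.95 gap 0.3849338277160305 F [0.79 0.08 0.21] Ftool [ 0.17  0.77 -0.21] M [-0.053  0.023  0.093] knuckle [ 593.38 -224.8   325.07]
any 195839
14 80 [ -3.7   3.9 174.4]
26 91 [ -3.9   4.3 174.1]
38 91 [ -3.8   4.3 173.8]
50 96 [ -3.    4.8 173.3]
62 88 [ -3.    4.8 172.8]
74 83 [ -3.1   4.9 172.6]
86 82 [ -2.    5.6 172.2]
98 94 [ -2.2   5.8 172. ]
110 86 [ -2.3   5.6 171.7]
122 53 [ -0.9   5.8 171.6]
```

View pics/w12.png

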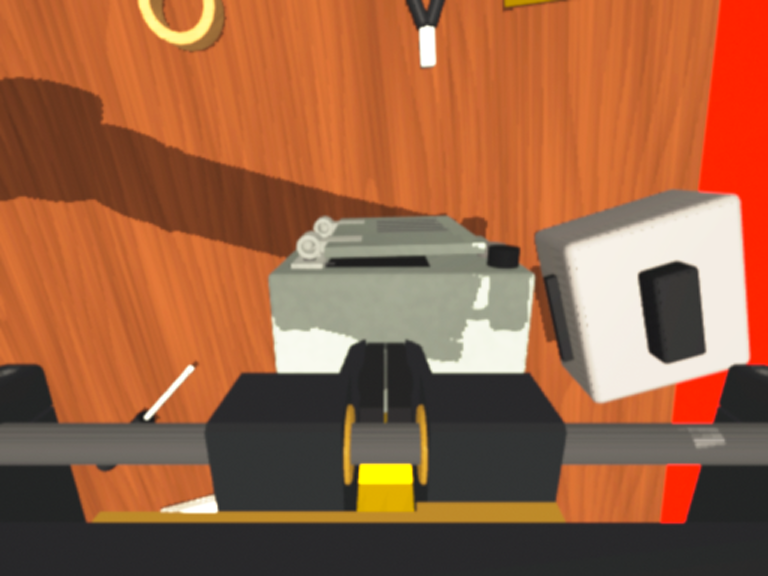

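View pics/s12.png

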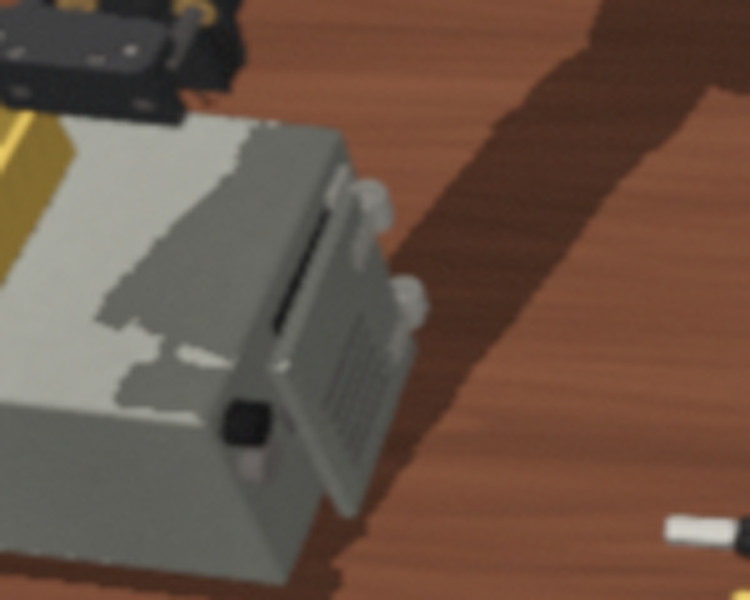

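Run:
```python
from h import *
a=np.radians(-6.35); ex=np.array([np.cos(a),np.sin(a)]); ey=np.array([-np.sin(a),np.cos(a)]); P=np.array([543.5,-139.9])
for n in("w2","w8","w12"):
    f=np.load(f"pics/{n}.npz"); q=cl(f,f["d"]).reshape(-1,3); q=q[np.isfinite(q).all(1)]; r=q[:,:2]-P; X=r@ex;Y=r@ey
    print(n,"edge of top",[ (lo,round(Y[(X>lo)&(X<lo+12)&(q[:,2]>172)&(q[:,2]<178)&(Y<-10)].max(),1)) for lo in range(-20,160,24) if ((X>lo)&(X<lo+12)&(q[:,2]>172)&(q[:,2]<178)&(Y<-10)).any()])
    for zl in range(40,175,12):
        k=(X>60)&(X<165)&(Y>-13)&(Y<15)&(q[:,2]>zl)&(q[:,2]<zl+12)
        if k.sum()>3: print(" z",zl,k.sum(),"X",X[k].min().round(),X[k].max().round(),"Y",Y[k].min().round(1),Y[k].max().round(1))
f=np.load("pics/w2.npz"); p=f["p"]; cv2.imwrite("pics/w2s.png",cv2.resize(p[150:210,220:420,::-1],(800,240),interpolation=cv2.INTER_CUBIC))
f=np.load("pics/w12.npz"); p=f["p"]; cv2.imwrite("pics/w12s.png",cv2.resize(p[135:195,170:370,::-1],(800,240),interpolation=cv2.INTER_CUBIC))
```

```text
w2 edge of top [(-20, np.float64(-16.4)), (4, np.float64(-16.1)), (28, np.float64(-16.1)), (52, np.float64(-16.1)), (76, np.float64(-16.0)), (100, np.float64(-15.6)), (124, np.float64(-15.8)), (148, np.float64(-15.7))]
 z 76 15 X 61.0 94.0 Y -13.0 -11.8
 z 88 44 X 94.0 115.0 Y -12.9 -3.3
 z 100 182 X 61.0 161.0 Y -12.9 -3.4
 z 112 71 X 138.0 161.0 Y -12.9 -5.2
 z 124 27 X 141.0 147.0 Y -12.5 -5.6
 z 136 35 X 138.0 160.0 Y -12.8 -1.3
 z 148 168 X 138.0 161.0 Y -12.9 -1.1
 z 160 106 X 143.0 156.0 Y -12.7 -1.2
w8 edge of top [(-20, np.float64(-16.1)), (4, np.float64(-16.1)), (28, np.float64(-16.1)), (52, np.float64(-38.3)), (76, np.float64(-84.0)), (100, np.float64(-15.9))]
 z 64 17 X 61.0 89.0 Y -13.0 -12.1
 z 76 14 X 64.0 106.0 Y -13.0 -4.1
 z 88 73 X 94.0 116.0 Y -13.0 -3.0
 z 100 215 X 85.0 160.0 Y -13.0 -2.9
 z 112 102 X 138.0 162.0 Y -12.8 -4.6
 z 124 48 X 141.0 157.0 Y -12.9 -5.1
 z 136 64 X 138.0 161.0 Y -12.4 -0.7
 z 148 195 X 138.0 162.0 Y -12.7 -0.8
 z 160 85 X 142.0 156.0 Y -10.9 -0.8
w12 edge of top [(-20, np.float64(-16.1)), (4, np.float64(-16.0)), (28, np.float64(-16.0)), (52, np.float64(-16.1)), (76, np.float64(-15.7)), (100, np.float64(-16.1)), (124, np.float64(-15.1)), (148, np.float64(-15.8))]
 z 40 48 X 61.0 126.0 Y 5.9 7.5
 z 52 49 X 61.0 127.0 Y 5.8 7.4
 z 64 62 X 61.0 126.0 Y 5.7 7.3
 z 76 65 X 61.0 126.0 Y 5.8 7.2
 z 88 66 X 61.0 127.0 Y 5.4 7.0
 z 100 86 X 61.0 160.0 Y -5.8 7.0
 z 112 122 X 61.0 161.0 Y -12.9 6.7
 z 124 100 X 61.0 144.0 Y -11.6 6.5
 z 136 139 X 61.0 160.0 Y -2.0 6.5
 z 148 268 X 61.0 162.0 Y -12.9 6.3
 z 160 424 X 61.0 157.0 Y -13.0 6.2
 z 172 295 X 61.0 128.0 Y -2.9 5.8
```

View pics/w2s.png

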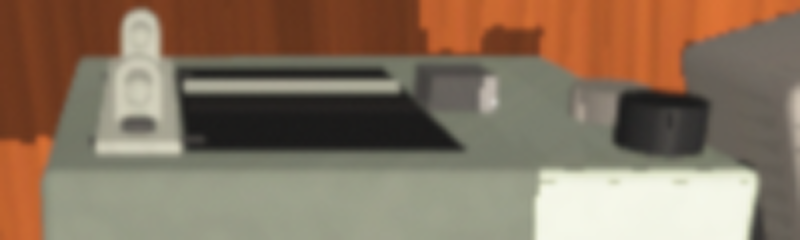

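View pics/w12s.png

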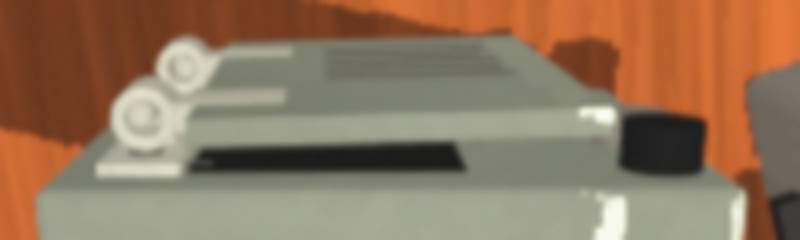

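Run:
```python
from h import *
s=ctrl.read_state(); R0,_=phi_of(s)
print(delta(s["ee_pos"],R0,(652.1,-113.7,140),np.radians(-6.35)))
```

```text
[-0.0012 -0.0004  0.0017  0.0549  0.0466  0.1844]
```

>>> send_rows:
  steps:
    - [[0,0,0.001,0.03,0.025,0,0.0],[0,0,0.001,0.055,0.0466,0.02,0.0],[0,0,0.001,0.055,0.0466,0.05,0.0],[0,0,0.001,0.055,0.0466,0.09,0.0],[0,0,0.001,0.055,0.0466,0.13,0.0],[0,0,0.001,0.055,0.0466,0.165,0.0],[0,0,0.001,0.055,0.0466,0.1844,0.0],[0,0,0.001,0.055,0.0466,0.1844,0.0],[0,0,0.001,0.045,0.0466,0.1844,0.0],[0,0,0.001,0.037,0.0466,0.1844,0.0],[0,0,0.001,0.034,0.0466,0.1844,0.0],[0,0,0.001,0.034,0.0466,0.1844,0.0]]

```text
t: 20.25
ee_pos: [650.5, -137.3, 142.1]
tool_rot: [2.342, 2.091, 0.002]
contact_force: [0.2, -0.7, 0.3]
finger_gap: 0.3
```

```bash
cat >> r.py <<'E'
a=np.radians(-6.35); ex=np.array([np.cos(a),np.sin(a)]); ey=np.array([-np.sin(a),np.cos(a)])
rr=s["ee_pos"][:2]-[543.5,-139.9]; print("X,Y",rr@ex,rr@ey)
E
python3 r.py
```

```text
tcp [ 650.49 -137.3   142.06] phi -6.47 t 20.25 gap 0.32388841896961784 F [ 0.23 -0.67  0.26] Ftool [-0.64  0.3  -0.26] M [-0.003  0.123  0.006] knuckle [ 644.22 -196.97  142.08]
X,Y 106.04505491033171 14.420285548946278
```

>>> send_rows:
  steps:
    - [[0,0,0,-0.0005,0,0,0.0],[0,0,0,-0.001,0,0,0.0],[0,0,0,-0.0015,0,0,0.0],[0,0,0,-0.002,0,0,0.0],[0,0,0,-0.002,0,0,0.0]]

```text
t: 20.75
ee_pos: [649.7, -137.8, 140.8]
tool_rot: [-2.341, -2.094, -0.0]
contact_force: [-0.7, 1.8, 1.2]
finger_gap: 0.7
```

```bash
python3 r.py
```

```text
tcp [ 649.74 -137.76  140.78] phi -6.39 t 20.75 gap 0.7261616376120976 F [-0.68  1.78  1.2 ] Ftool [ 1.69 -0.87 -1.2 ] M [ 0.337  0.131 -0.033] knuckle [ 643.56 -197.45  140.76]
X,Y 105.35214962897349 13.873754979156983
```

>>> send_rows:
  steps:
    - [[0,0,0,-0.0007,0,0,0.0],[0,0,0,-0.0014,0,0,0.0],[0,0,0,-0.002,0,0,0.0],[0,0,0,-0.002,0,0,0.0],[0,0,0,-0.002,0,0,0.0]]

```text
t: 21.25
ee_pos: [649.8, -137.9, 140.8]
tool_rot: [-2.339, -2.094, -0.002]
contact_force: [-0.1, 6.2, 3.8]
finger_gap: 0.2
```

```bash
python3 r.py
```

```text
tcp [ 649.75 -137.89  140.81] phi -6.32 t 21.25 gap 0.24753067273122611 F [-0.07  6.18  3.8 ] Ftool [ 6.14 -0.75 -3.78] M [1.242 0.291 0.034] knuckle [ 643.64 -197.58  140.65]
X,Y 105.37642749654108 13.744584099294716
```

>>> send_rows:
  steps:
    - [[0,0,0,0.002,0,0,0.0],[0,0,0,0.004,0,0,0.0],[0,0,0,0.006,0,0,0.0],[0,0,0,0.01,0,0,0.0],[0,0,0,0.03,0,0,0.0],[0,0,0,0.06,0,-0.02,0.0],[0,0,0,0.06,0,-0.06,0.0],[0,0,0,0.06,0,-0.1,0.0],[0,0,0,0.03,-0.04,-0.14,0.0],[0,0,0,0.0,-0.05,-0.185,0.0],[0,0,0,-0.028,-0.05,-0.185,0.0],[0,0,0,-0.028,-0.05,-0.185,0.0],[0,0,0,-0.028,-0.05,-0.185,0.0]]

```text
t: 22.55
ee_pos: [596.4, -163.5, 326.1]
tool_rot: [2.344, 2.09, 0.0]
contact_force: [0.9, 0.8, -0.6]
finger_gap: 0.2
```

```bash
cat > door.py <<'E'
from h import *
import sys
a=np.radians(-6.35); ex=np.array([np.cos(a),np.sin(a)]); ey=np.array([-np.sin(a),np.cos(a)]); P=np.array([543.5,-139.9])
for n in sys.argv[1:]:
    f=np.load(f"pics/{n}.npz"); q=cl(f,f["d"]).reshape(-1,3); q=q[np.isfinite(q).all(1)]; r=q[:,:2]-P; X=r@ex;Y=r@ey;Z=q[:,2]
    k=(X>16)&(X<127)&(Z>170)&(Z<178)&(Y>-8)&(Y<14)
    ln=np.polyfit(X[k],Y[k],1); print(n,"top edge yaw err deg",np.degrees(ln[0]),"Y at 0,105:",np.polyval(ln,0),np.polyval(ln,105))
    k=(X>70)&(X<126)&(Z>40)&(Z<165)&(Y>1)&(Y<16)
    A=np.c_[np.ones(k.sum()),X[k]-105,Z[k]-91]; c,res,_,_=np.linalg.lstsq(A,Y[k],rcond=None); print(" outer face at X105 z91:",c[0],"yaw",np.degrees(c[1]),"tilt",np.degrees(c[2]),"rms",np.sqrt(res/k.sum()))
    k=(X>95)&(X<114)&(Z>78)&(Z<106)&(Y>-6)&(Y<-1); print(" stop pts",k.sum(),np.percentile(Y[k],[50,90,100]) if k.any() else "")
E
python3 - <<'E'
from h import *
wrist("w13")
E
python3 r.py; python3 door.py w2 w8 w12 w13
```

```text
tcp [ 596.63 -161.82  325.21] phi -6.41 t 22.6 gap 0.7772202232477015 F [0.43 0.2  0.46] Ftool [ 0.25  0.4  -0.46] M [-0.038  0.053  0.006] knuckle [ 590.43 -221.5   325.19]
X,Y 55.22809566882888 -15.905743309774879Traceback (most recent call last):
  File "door.py", line 7, in <module>
    ln=np.polyfit(X[k],Y[k],1); print(n,"top edge yaw err deg",np.degrees(ln[0]),"Y at 0,105:",np.polyval(ln,0),np.polyval(ln,105))
    raise TypeError("expected non-empty vector for x")
TypeError: expected non-empty vector for x
```

```bash
python3 door.py w12 w13
python3 - <<'E'
from h import *
import numpy as np
f=np.load("pics/w13.npz"); p=f["p"]; cv2.imwrite("pics/w13s.png",cv2.resize(p[135:195,160:360,::-1],(800,240),interpolation=cv2.INTER_CUBIC))
# stop front depth in w2, w8
exec(open("door.py").read().split("for n in")[0])
for n in("w2","w8"):
    f=np.load(f"pics/{n}.npz"); q=cl(f,f["d"]).reshape(-1,3); q=q[np.isfinite(q).all(1)]; r=q[:,:2]-P; X=r@ex;Y=r@ey;Z=q[:,2]
    for z in range(74,110,4):
        k=(X>94)&(X<116)&(Z>z)&(Z<z+4)&(Y>-15)&(Y<0); print(n,z,k.sum(),np.percentile(Y[k],[10,50,90,100]).round(1) if k.any() else "")
E
```

```text
w12 top edge yaw err deg 1.138963921752692 Y at 0,105: -0.26453811782853415 1.8227222842526773
 outer face at X105 z91: 6.459468402286744 yaw 1.1601134070313377 tilt -0.7160798803571143 rms [0.161023]
 stop pts 0 
w13 top edge yaw err deg 0.30818225936810967 Y at 0,105: -0.10985131446956725 0.45492217336234125
 outer face at X105 z91: 5.122278219126474 yaw 0.4025196659296458 tilt -0.6885605128304648 rms [0.15520141]
 stop pts 0 
w2 74 0 
w2 78 0 
w2 82 0 
w2 86 3 [-14.  -11.8  -5.9  -4.4]
w2 90 18 [-12.3  -3.8  -3.6  -3.6]
w2 94 7 [-6.2 -3.4 -3.3 -3.3]
w2 98 20 [-10.9  -3.8  -3.5  -3.4]
w2 102 15 [-13.   -3.9  -3.7  -3.7]
w2 106 141 [-13.6  -8.5  -4.5  -3.4]
w8 74 0 
w8 78 0 
w8 82 0 
w8 86 17 [-7.7 -3.7 -3.3 -3.3]
w8 90 24 [-9.3 -3.9 -3.3 -3. ]
w8 94 20 [-7.8 -3.8 -3.3 -3.1]
w8 98 22 [-4.3 -3.7 -3.3 -3.2]
w8 102 22 [-9.2 -3.7 -3.4 -3.1]
w8 106 145 [-13.6  -8.3  -3.8  -2.9]
```

View pics/w13s.png

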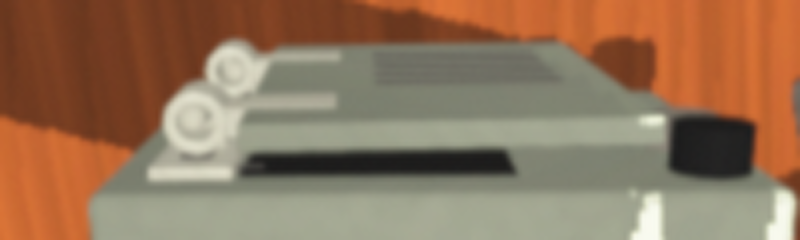

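Run:
```python
from h import *
s=ctrl.read_state(); R0,_=phi_of(s)
print(delta(s["ee_pos"],R0,(652.1,-113.7,140),np.radians(-6.35)), delta(s["ee_pos"],R0,(650,-136.5,140),np.radians(-6.35)))
```

```text
[-0.0008 -0.0003 -0.001   0.0539  0.0499  0.1852] [-0.0008 -0.0003 -0.001   0.0311  0.0504  0.1852]
```

>>> send_rows:
  steps:
    - [[0,0,-0.001,0.03,0.025,0,0.0],[0,0,-0.001,0.054,0.05,0.02,0.0],[0,0,-0.001,0.054,0.05,0.05,0.0],[0,0,-0.001,0.054,0.05,0.09,0.0],[0,0,-0.001,0.054,0.05,0.13,0.0],[0,0,-0.001,0.054,0.05,0.165,0.0],[0,0,-0.001,0.054,0.05,0.185,0.0],[0,0,-0.001,0.054,0.05,0.185,0.0],[0,0,-0.001,0.045,0.05,0.185,0.0],[0,0,-0.001,0.037,0.05,0.185,0.0],[0,0,-0.001,0.034,0.05,0.185,0.0],[0,0,-0.001,0.032,0.05,0.185,0.0],[0,0,-0.001,0.031,0.05,0.185,0.0],[0,0,-0.001,0.0305,0.05,0.185,0.0],[0,0,-0.001,0.03,0.05,0.185,0.0],[0,0,-0.001,0.03,0.05,0.185,0.0]]

```text
t: 24.2
ee_pos: [649.9, -137.8, 140.9]
tool_rot: [-2.341, -2.095, -0.0]
contact_force: [0.1, 1.3, 1.7]
finger_gap: 0.4
```

```bash
python3 r.py
```

```text
tcp [ 649.88 -137.77  140.85] phi -6.33 t 24.2 gap 0.4282692699116372 F [0.06 1.26 1.69] Ftool [ 1.26 -0.08 -1.69] M [0.228 0.035 0.031] knuckle [ 643.76 -197.46  140.84]
X,Y 105.48752292648521 13.87939655090435
```

>>> send_rows:
  steps:
    - [[0,0,0,-0.0006,0,0,0.0],[0,0,0,-0.0012,0,0,0.0],[0,0,0,-0.0015,0,0,0.0],[0,0,0,-0.0015,0,0,0.0],[0,0,0,-0.0012,0,0,0.0],[0,0,0,-0.0009,0,0,0.0],[0,0,0,-0.0006,0,0,0.0],[0,0,0,-0.0003,0,0,0.0],[0,0,0,0,0,0,0.0],[0,0,0,0.0003,0,0,0.0],[0,0,0,0.0006,0,0,0.0],[0,0,0,0.0009,0,0,0.0],[0,0,0,0.0012,0,0,0.0],[0,0,0,0.0016,0,0,0.0],[0,0,0,0.002,0,0,0.0],[0,0,0,0.004,0,0,0.0],[0,0,0,0.008,0,0,0.0]]

```text
t: 25.9
ee_pos: [649.9, -131.6, 140.4]
tool_rot: [2.342, 2.093, -0.003]
contact_force: [0.0, 0.7, 0.6]
finger_gap: 0.6
```

>>> send_rows:
  steps:
    - [[0,0,0,0.02,0,0,0.0],[0,0,0,0.05,0,-0.02,0.0],[0,0,0,0.05,0,-0.06,0.0],[0,0,0,0.05,0,-0.1,0.0],[0,0,0,0.03,-0.04,-0.14,0.0],[0,0,0,0.0,-0.05,-0.185,0.0],[0,0,0,-0.038,-0.05,-0.185,0.0],[0,0,0,-0.038,-0.05,-0.185,0.0],[0,0,0,-0.038,-0.05,-0.185,0.0],[0,0,0,-0.038,-0.05,-0.185,0.0]]

```text
t: 26.9
ee_pos: [596.6, -161.2, 324.8]
tool_rot: [-2.339, -2.095, 0.001]
contact_force: [-0.5, 0.4, -0.9]
finger_gap: 0.6
```

```bash
python3 - <<'E'
from h import *
wrist("w14")
p,d=ctrl.snapshot("scene"); cv2.imwrite("pics/s14.png",p[:,:,::-1])
E
python3 r.py; python3 door.py w13 w14
```

```text
tcp [ 596.82 -160.87  324.73] phi -6.23 t 27.0 gap 0.4471340901766966 F [ 0.53 -0.1  -0.13] Ftool [-0.04  0.54  0.13] M [-0.008  0.133 -0.025] knuckle [ 590.81 -220.57  324.72]
X,Y 55.31475221648215 -14.93977740906549
w13 top edge yaw err deg 0.30818225936810967 Y at 0,105: -0.10985131446956725 0.45492217336234125
 outer face at X105 z91: 5.122278219126474 yaw 0.4025196659296458 tilt -0.6885605128304648 rms [0.15520141]
 stop pts 0 
w14 top edge yaw err deg 0.43294823401034105 Y at 0,105: -0.11879372408525017 0.674625354203161
 outer face at X105 z91: 5.22927661319744 yaw 0.49414005555690793 tilt -0.6591945262772769 rms [0.17055024]
 stop pts 0
```

View pics/s14.png

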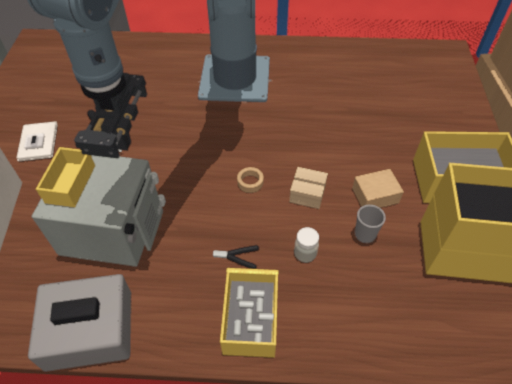

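```bash
python3 -c "
from cell import ctrl
print(ctrl.sign_off())"
```

```text
the job is handed in; nothing more can be done
None
```

The door is out of its parking block, hung on both hinge pins with both knuckles fully home, released, and swung shut onto its stop. I handed the job in at about 27 s with the gripper about 150 mm above the machine and touching nothing.

- **Hanging:** I found the pin axis at about (543.5, -140) from the wrist camera. The knuckles slid over the pins with no contact force until the door's weight came off at a grip height of 163 mm, the stated home height. The strongest force I read was 6.5 N, when I pressed lightly to confirm it was seated. After release the upper knuckle's top measured about 154 mm, against 155 mm expected.
- **Shutting, mended:** The first push met the stop at about 6 N. The picture afterwards showed the door still about 1.1° open, so I pushed again lower down and let go slowly. The last two checks gave 0.3–0.5° (about 0.6 mm at the stop), with stiff contact at the same place both times, so I take it as resting on the stop within camera error.
- **Free edge:** It hangs about 2–3 mm low, which fits the play in the hinge.
- **Bystanders:** They look unmoved in the last scene picture.

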